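# Put the slates and coasters away

## Robot

A 6-joint arm with a two-finger parallel gripper is mounted at the origin on the work surface; the furniture and walls round the work are solid. World frame = base frame: x ahead of the robot, y to its left, z up, the work surface at z = 0. Lengths are in mm, angles in rad, forces in N, time in s.
With the tool pointing down it reaches from about 275 to 1000 mm from the base axis. Payload 8.4 kg.
Tool frame: the origin (TCP) lies midway between the tips of the shut fingers; the grasp point (between the pads) lies 19 mm behind it; z points along the fingers, x is the direction in which the jaws open and shut, and the axes are right-handed (so a half turn about z gives the same grasp; the last joint's range is limited). The gripper opens to 85 mm and grips with 20 to 120 N. Pads are 22 mm wide; open, the fingers measure 114 mm over their backs; the gripper's body (76 mm by 85 mm) begins 54 mm behind the grasp point. The pads swing forward as they close: fully open they stand 13 mm farther back than shut.
Start: joints at [1.109, 0.353, 1.633, -0, 1.155, -0.002], TCP at [277.355, 560.091, 231.281] pointing down, gripper open.
Joint ranges: [-2.63, 2.63], [-0.92, 2.1], [0.06, 2.66], [-1.3, 4.44], [0, 2.69], [-3.02, 3.02]. Speed limits (rad/s): [2.22, 2.22, 2.79, 3.14, 3.14, 3.14].

## Interface

Orientations are given as [roll, pitch, yaw] about the fixed x, y, z axes, in that order (R = Rz(yaw) Ry(pitch) Rx(roll)).
In Python, from rig import sense, grab_frame, camera_model, job gives the robot as it stands.
- The arm moves only by the tool arm_command, never from a script. Its argument "plan" is a list of rows, each an object with "translation": the shift along the tool's x, y, z in cm, a list of three; "twist": the turn about the tool's z in rad; "gripper": the opening, from 0 (shut) to 1 (fully open). A call has exactly 5 rows; each row is the pose to reach, as a shift and turn from the pose measured when the call began, along the tool's axes at that moment; what a row does not reach only later rows make up. A row lasts 1/12 s, in which the tool goes at most 41.7 mm and 7.16 degrees, less where a joint would pass 70% of its speed; a pose out of reach is approached as far as the arm can. A call with a gripper value outside its range is refused whole. The fingers move at their own pace and stop on an object; "squeeze" is the grip in N (left out, the last holds). Time passes only in rows, so rows that repeat a pose let the fingers close, or fill a call up. It gives the time, the measured TCP pose, the force and the opening at its end, in the units of the state.
- sense(): the state, without advancing time (a new reading comes with each control period).
- grab_frame(name): name is "side" or "top"; returns the picture (400x640x3 uint8, blue, green, red); there is no depth.
- camera_model(name): a dict with "fx", "fy", "cx", "cy" (pixels), "pose" (4x4, takes a point from camera to world coordinates). Camera axes: x right, y down, z forward; pixel columns grow to the right and rows downward; lengths in mm; the calibration is good to about 2 mm. A picture is of the moment at which its call begins. camera_model takes no time and is no camera call.
- job.sign_off(): hands the job in, once; it reports no verdict.
The state is a dict: "clock": time; "qpos": joint angles; "qvel": joint speeds; "joint_efforts": joint torques, N m; "eef_pos": TCP position; "tcp_rot": TCP orientation; "contact_force": force on the tool from outside, world axes, zero at the start; "wrist_torque": the same for the moment, N m; "opening": opening from 0.0 (shut) to 1.0 (fully open).
Only numpy, scipy, OpenCV 4.12 (cv2) and the standard library are available. Lean on these libraries where they do the work, as an engineer would, in place of code of your own. Each camera call takes 0.05 s, during which the arm holds its last target.

## Task

Put the serving slates and coasters away: slide every slate on the bench lengthwise into a slot of its own in the rack, fully home against the back. Carry each pile of coasters together as one pile and tilt it in under the lip of the box of its own colour until it lies flat on the floor of the box. Leave the egg cups alone.

Things in the scene. Friction and masses are not known exactly. Their poses are not given: they have to be found in the camera images.
- rack: Wooden rack fixed on the bench, 111 deep x 84 wide x 84 mm high. Origin: centre of its underside, +z up. Open mouth toward its -x, at x = -52.5 mm; face of the back wall at x = +52.5 mm; inner faces of the side walls at y = +-33 mm. Three level slots at 18 mm pitch, open above between the ledges. Fingers holding a slate in a lower slot would meet one sticking out above, so fill from the bottom up.
- rack_slot1 (a point): Mouth of the rack's slot 1 from the bottom, midway between the side walls, at the height of its ledge tops (30 mm above the rack's underside); axes as the rack's. A 4 mm thick, 14 mm wide ledge runs along each side wall; clear height above it, to the next ledge, 14 mm.
- rack_slot2 (a point): Mouth of the rack's slot 2 from the bottom, midway between the side walls, at the height of its ledge tops (48 mm above the rack's underside); axes as the rack's. A 4 mm thick, 14 mm wide ledge runs along each side wall; clear height above it, to the next ledge, 14 mm.
- rack_slot3 (a point): Mouth of the rack's slot 3 from the bottom, midway between the side walls, at the height of its ledge tops (66 mm above the rack's underside); axes as the rack's. A 4 mm thick, 14 mm wide ledge runs along each side wall; clear height above it, to the next ledge, 14 mm.
- blue_box: dark blue coaster box fixed on the bench, 108 (x) x 78 (y) mm, 44 mm high; origin: centre of its underside, +z up. Inside: x +-49 mm, y +-34 mm, floor top at z = 6 mm. Wall at -x end 44 mm high, with an inward lip; wall at +x end 28 mm high. The long sides are open for fingers at x = +-35 mm, where the floor is only 52 mm wide (y +-26 mm).
- blue_box_floor (a point): Centre of the dark blue box's floor, on its top face; axes as the box's.
- blue_box_lip (a point): Middle of the inner lower edge of the dark blue box's lip: at box x = -37 mm, z = 40 mm. The lip overhangs the inside by 12 mm at the -x end and is 4 mm thick. Only 86 mm stays open between it and the +x wall, so a 90 mm pile must go in with its end at the box's -x side low, under the lip (about 20 degrees of tilt).
- red_box: brick red coaster box fixed on the bench, 108 (x) x 78 (y) mm, 44 mm high; origin: centre of its underside, +z up. Inside: x +-49 mm, y +-34 mm, floor top at z = 6 mm. Wall at -x end 44 mm high, with an inward lip; wall at +x end 28 mm high. The long sides are open for fingers at x = +-35 mm, where the floor is only 52 mm wide (y +-26 mm).
- red_box_floor (a point): Centre of the brick red box's floor, on its top face; axes as the box's.
- red_box_lip (a point): Middle of the inner lower edge of the brick red box's lip: at box x = -37 mm, z = 40 mm. The lip overhangs the inside by 12 mm at the -x end and is 4 mm thick. Only 86 mm stays open between it and the +x wall, so a 90 mm pile must go in with its end at the box's -x side low, under the lip (about 20 degrees of tilt).
- slate_1: Dark grey serving slate, 120 (x) x 60 (y) x 8 mm (z), 0.1 kg or so. Origin: centre of its underside. May be absent. When fully home in the rack its rear end sticks out 15 mm, so it is pushed in the last stretch from behind. All slates are alike; starts lying flat on the bench.
- slate_2: Dark grey serving slate, 120 (x) x 60 (y) x 8 mm (z), 0.1 kg or so. Origin: centre of its underside. May be absent. When fully home in the rack its rear end sticks out 15 mm, so it is pushed in the last stretch from behind. All slates are alike; starts lying flat on the bench.
- slate_3: Dark grey serving slate, 120 (x) x 60 (y) x 8 mm (z), 0.1 kg or so. Origin: centre of its underside. May be absent. When fully home in the rack its rear end sticks out 15 mm, so it is pushed in the last stretch from behind. All slates are alike; starts lying flat on the bench.
- blue_coaster_1: Blue stoneware coaster with cork underside, 90 (x) x 62 (y) x 8 mm (z), 60 g or so; origin: centre of its underside. Number 1 from the bottom of the blue pile, which lies square and loose on the bench (2 or 3 coasters: the third may be absent).
- blue_coaster_2: Blue stoneware coaster with cork underside, 90 (x) x 62 (y) x 8 mm (z), 60 g or so; origin: centre of its underside. Number 2 from the bottom of the blue pile, which lies square and loose on the bench (2 or 3 coasters: the third may be absent).
- blue_coaster_3: Blue stoneware coaster with cork underside, 90 (x) x 62 (y) x 8 mm (z), 60 g or so; origin: centre of its underside. Number 3 from the bottom of the blue pile, which lies square and loose on the bench (2 or 3 coasters: the third may be absent).
- red_coaster_1: Brick-red stoneware coaster with cork underside, 90 (x) x 62 (y) x 8 mm (z), 60 g or so; origin: centre of its underside. Number 1 from the bottom of the red pile, which lies square and loose on the bench (2 or 3 coasters: the third may be absent).
- red_coaster_2: Brick-red stoneware coaster with cork underside, 90 (x) x 62 (y) x 8 mm (z), 60 g or so; origin: centre of its underside. Number 2 from the bottom of the red pile, which lies square and loose on the bench (2 or 3 coasters: the third may be absent).
- red_coaster_3: Brick-red stoneware coaster with cork underside, 90 (x) x 62 (y) x 8 mm (z), 60 g or so; origin: centre of its underside. Number 3 from the bottom of the red pile, which lies square and loose on the bench (2 or 3 coasters: the third may be absent).
- egg_cup_1: Bystander: white egg cup with gold rim, 49 mm across, 62 mm high, origin under its foot; leave it alone.
- egg_cup_2: Bystander: white egg cup with gold rim, 49 mm across, 62 mm high, origin under its foot; leave it alone.

How it is judged:
By the outcome, as a careful person would: the job done as asked, in the order asked, and still so for the second after the job is handed in, with the robot touching nothing.
Of slate_1, slate_2, slate_3 only 2 to 3 are there at a start; the rules pass over those that are not, and their reading is None.
Of blue_coaster_3, red_coaster_3 only 1 to 2 are there at a start; the rules pass over those that are not, and their reading is None.
At some moment in a run one of slate_1, slate_2, slate_3 may be knocked a few centimetres aside while the robot is not near it.
It also fails if it takes over 210 s, if anything falls off the work surface, if the arm or the gripper's body presses on something with over 40 N, if the wrist force passes 120 N, or if a joint passes its speed limit or range.

## Working session

There is one attempt and no reset: what is moved stays moved. The work goes in short steps, Python scripts to look and compute and a tool call to move; the robot and the scene stay as the last step left them, time stands still between calls to the robot, and variables do not carry over. Pictures are saved under pics/ and viewed, and the job is handed in when it is done.

Besides the shell and the picture viewer there is one more tool, called after "Request:" in YAML: its name, and indented under it one key for each argument. arm_command: Moves the arm, as the interface text tells. Its arguments: {"type":"object","properties":{"plan":{"type":"array","items":{"type":"object","properties":{"translation":{"type":"array","items":{"type":"number"}},"twist":{"type":"number"},"gripper":{"type":"number"}}}},"squeeze":{"type":"number"}},"required":["plan"]}

I'll start by looking at the scene.

```bash
ls; mkdir -p pics; python3 - <<'E'
from rig import sense, grab_frame, camera_model, job
import cv2, numpy as np
print(sense())
for n in ("side","top"):
    f=grab_frame(n); cv2.imwrite(f"pics/{n}0.png",f)
    m=camera_model(n); print(n,{k:(np.round(v,3).tolist()) for k,v in m.items()})
E
```

```text
pics
{'clock': 0.0, 'qpos': array([ 1.10861023e+00,  3.53626655e-01,  1.63414983e+00, -1.92038903e-05,
        1.15519400e+00, -2.42266871e-03]), 'qvel': array([-0.0007332 , -0.00162185,  0.00012384,  0.00013421, -0.00096721,
       -0.00103282]), 'joint_efforts': array([-4.96754583e-04, -6.05248189e+01, -3.42068374e+01, -1.68762022e-04,
        9.34777607e-03,  1.81977663e-05]), 'eef_pos': array([277.1381719 , 559.65792266, 230.56838997]), 'tcp_rot': array([3.14157843e+00, 1.37786339e-03, 1.11104065e+00]), 'contact_force': array([0.2203383 , 0.12229714, 0.33064349]), 'wrist_torque': array([ 0.02907759, -0.02039837, -0.02723319]), 'opening': 1.0001671484974122}
side {'fx': 362.952, 'fy': 362.952, 'cx': 319.748, 'cy': 201.856, 'pose': [[0.962, -0.137, 0.236, 226.994], [-0.272, -0.411, 0.87, -1104.564], [-0.023, -0.901, -0.433, 637.823], [0.0, 0.0, 0.0, 1.0]]}
top {'fx': 437.735, 'fy': 437.735, 'cx': 321.967, 'cy': 199.957, 'pose': [[-0.054, -0.977, 0.205, 211.532], [-0.999, 0.052, -0.016, -4.637], [0.005, -0.206, -0.979, 1521.08], [0.0, 0.0, 0.0, 1.0]]}
```

View pics/top0.png

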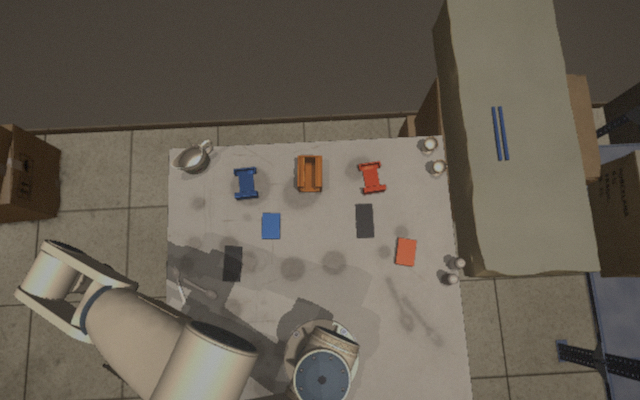

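View pics/side0.png

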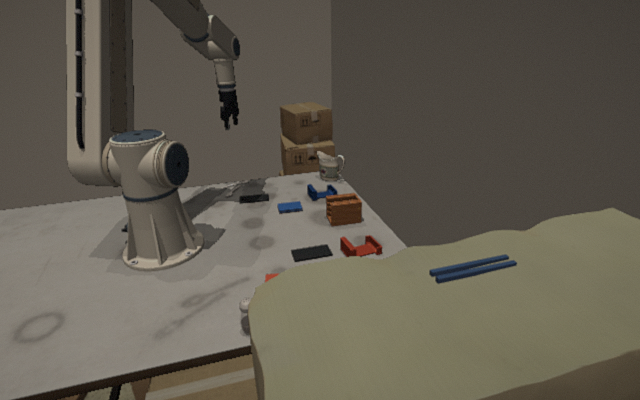

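```bash
python3 - <<'E'
import cv2
t=cv2.imread("pics/top0.png"); s=cv2.imread("pics/side0.png")
cv2.imwrite("pics/t0a.png",cv2.resize(t[130:300,165:475],None,fx=2.58,fy=2.58,interpolation=cv2.INTER_CUBIC))
cv2.imwrite("pics/s0a.png",cv2.resize(s[140:340,110:410],None,fx=2.66,fy=2.66,interpolation=cv2.INTER_CUBIC))
E
```

```text
(no output)
```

View pics/t0a.png

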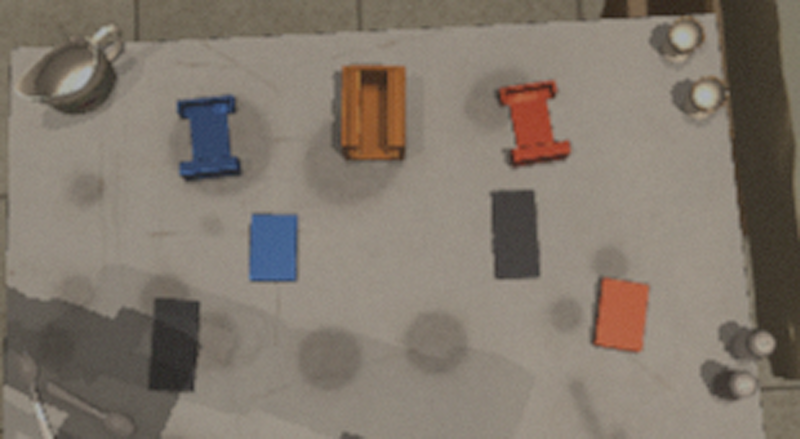

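View pics/s0a.png

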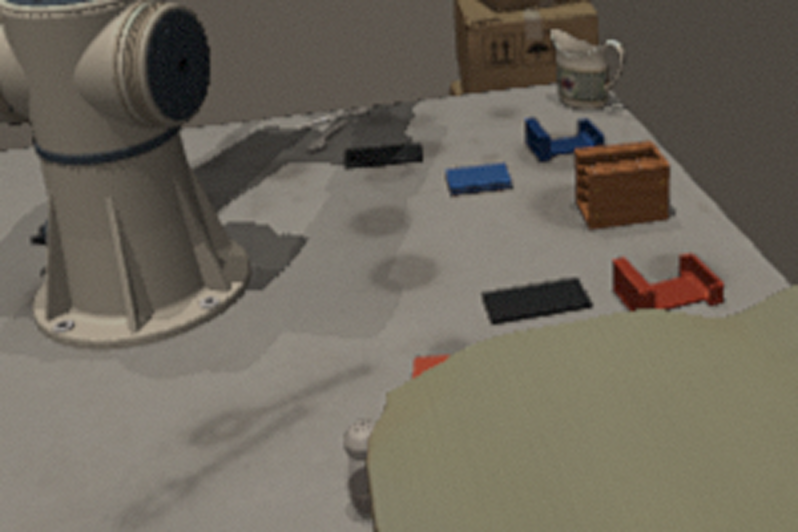

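```bash
cat > h.py <<'E'
from rig import sense, grab_frame, camera_model, job
import cv2, numpy as np
def ray(name,px,z=0.0):
    m=camera_model(name); P=np.array(m['pose'])
    px=np.atleast_2d(np.asarray(px,float))
    d=np.c_[(px[:,0]-m['cx'])/m['fx'],(px[:,1]-m['cy'])/m['fy'],np.ones(len(px))]@P[:3,:3].T
    o=P[:3,3]; s=(z-o[2])/d[:,2]
    return (o+d*s[:,None])
def proj(name,p):
    m=camera_model(name); P=np.array(m['pose'])
    c=(np.atleast_2d(p)-P[:3,3])@P[:3,:3]
    return np.c_[c[:,0]/c[:,2]*m['fx']+m['cx'],c[:,1]/c[:,2]*m['fy']+m['cy']]
def go(x,y,z,yaw=None):
    s=sense(); p=s['eef_pos']; w=s['tcp_rot'][2]
    from scipy.spatial.transform import Rotation as R
    M=R.from_euler('xyz',s['tcp_rot']).as_matrix()
    t=M.T@(np.array([x,y,z])-p)/10
    tw=0
    if yaw is not None:
        d=(yaw-w+np.pi/2)%np.pi-np.pi/2
        tw=-d
    print('now',np.round(p,1),'yaw',round(w,4),'j6',round(s['qpos'][5],3),'open',round(s['opening'],3),'t',round(s['clock'],2),'-> tr cm',np.round(t,2),'twist',round(tw,4))
def rect(name,mask,z):
    # min-area rect of mask projected to plane z
    cs,_=cv2.findContours(mask.astype(np.uint8),cv2.RETR_EXTERNAL,cv2.CHAIN_APPROX_NONE)
    out=[]
    for c in cs:
        if cv2.contourArea(c)<80: continue
        w=ray(name,c[:,0,:],z)[:,:2].astype(np.float32)
        r=cv2.minAreaRect(w); out.append((np.round(r[0],1),np.round(r[1],1),round(r[2],1),cv2.contourArea(c),c[:,0].mean(0).round(0)))
    return out
E
python3 - <<'E'
from h import *
print(ray('side',[[124,228],[122,232]]), proj('side',[[0,0,0]]), proj('top',[[0,0,0]]))
for n,f in (('top',cv2.imread('pics/top0.png')),):
    h=cv2.cvtColor(f,cv2.COLOR_BGR2HSV)
    H,S,V=[h[...,i].astype(int) for i in range(3)]
    roi=np.zeros(H.shape,bool); roi[135:300,168:460]=1
    print('blue',rect(n,roi&(H>100)&(H<125)&(S>120),10))
    print('red',rect(n,roi&((H<9)|(H>172))&(S>140),10))
    print('wood',rect(n,roi&(H>=9)&(H<20)&(S>140),84))
    print('dark',rect(n,roi&(V<62)&(S<90),8))
    for p in [(271,226),(246,184),(405,251),(371,178),(310,160),(365,220),(232,263),(205,285)]: print(p,h[p[1],p[0]])
E
```

```text
[[-157.92671214  191.31943607    0.        ]
 [-159.08369123  161.77352227    0.        ]] [[165.16071053 248.32770584]] [[321.69863074 357.46168292]]
blue [(array([445.6, 154.4]), array([58.6, 84.3]), 86.9, 359.5, array([271., 225.])), (array([604.9, 233.3]), array([90.8, 54.3]), 6.7, 192.5, array([247., 185.]))]
red [(array([ 331.7, -306.5]), array([61.4, 88.3]), 77.8, 399.0, array([405., 252.])), (array([ 602.5, -211.9]), array([110.5,  79.2]), 6.8, 444.0, array([371., 178.]))]
wood [(array([607.5,  10.5]), array([ 81.2, 123.1]), 86.9, 775.0, array([309., 173.]))]
dark [(array([312.4, 290.9]), array([59.7, 96.2]), 82.3, 373.0, array([231., 268.])), (array([ 480.8, -501.7]), array([126.5,  27. ]), 0.4, 98.5, array([456., 206.])), (array([ 643.6, -507.1]), array([ 47.3, 205.4]), 83.6, 417.0, array([454., 162.]))]
(271, 226) [109 126 144]
(246, 184) [109 122  98]
(405, 251) [  8 156 176]
(371, 178) [  5 182 161]
(310, 160) [ 15 122  69]
(365, 220) [13 32 72]
(232, 263) [11 40 51]
(205, 285) [16 30 93]
```

Request:
arm_command:
  plan:
    - {"translation": [0,0,-4],"twist": 0,"gripper": 1}
    - {"translation": [0,0,-8],"twist": 0,"gripper": 1}
    - {"translation": [0,0,-12],"twist": 0,"gripper": 1}
    - {"translation": [0,0,-12],"twist": 0,"gripper": 1}
    - {"translation": [0,0,-12],"twist": 0,"gripper": 1}
  squeeze: 40

```text
clock: 0.52
eef_pos: [277.7, 560.8, 353.2]
tcp_rot: [3.142, -0.003, 1.111]
contact_force: [-0.2, -0.0, -0.9]
opening: 0.996
```

```bash
python3 - <<'E'
from h import *
go(400,200,330,1.57); go(480,-115,330,1.57)
E
```

```text
now [277.7 560.8 353.2] yaw 1.111 j6 -0.002 open 0.996 t 0.52 -> tr cm [-26.92  26.97   2.23] twist -0.459
now [277.7 560.8 353.2] yaw 1.111 j6 -0.002 open 0.996 t 0.52 -> tr cm [-51.6   48.12   2.14] twist -0.459
```

Request:
arm_command:
  plan:
    - {"translation": [-3,2.8,0],"twist": -0.1,"gripper": 1}
    - {"translation": [-6,5.6,0],"twist": -0.2,"gripper": 1}
    - {"translation": [-9,8.4,0],"twist": -0.3,"gripper": 1}
    - {"translation": [-12,11.2,0],"twist": -0.4,"gripper": 1}
    - {"translation": [-15,14,0],"twist": -0.46,"gripper": 1}

```text
clock: 0.93
eef_pos: [336.0, 361.9, 350.7]
tcp_rot: [-3.141, -0.001, 1.577]
contact_force: [0.6, 1.1, 0.3]
opening: 1.005
```

```bash
python3 - <<'E'
from h import *
go(480,-115,330,1.57)
E
```

```text
now [336.  361.9 350.7] yaw 1.5771 j6 -0.759 open 1.005 t 0.93 -> tr cm [-47.78  14.1    2.02] twist 0.0071
```

Request:
arm_command:
  plan:
    - {"translation": [-3.9,1.2,0],"twist": 0,"gripper": 1}
    - {"translation": [-7.8,2.4,0],"twist": 0,"gripper": 1}
    - {"translation": [-11.7,3.6,0],"twist": 0,"gripper": 1}
    - {"translation": [-15.6,4.8,0],"twist": 0,"gripper": 1}
    - {"translation": [-19.5,6,0],"twist": 0,"gripper": 1}

```text
clock: 1.35
eef_pos: [396.5, 165.1, 348.9]
tcp_rot: [-3.139, 0.0, 1.577]
contact_force: [0.7, -0.4, -0.3]
opening: 0.998
```

```bash
python3 - <<'E'
from h import *
go(480,-115,330,1.57)
t=grab_frame('top'); s=grab_frame('side')
cv2.imwrite("pics/t1.png",t); cv2.imwrite("pics/s1.png",s)
cv2.imwrite("pics/t1a.png",cv2.resize(t[130:400,165:475],None,fx=2.2,fy=2.2,interpolation=cv2.INTER_CUBIC))
E
```

```text
now [396.5 165.1 348.9] yaw 1.5775 j6 -1.187 open 0.998 t 1.35 -> tr cm [-28.06   8.17   1.88] twist 0.0075
```

View pics/t1a.png

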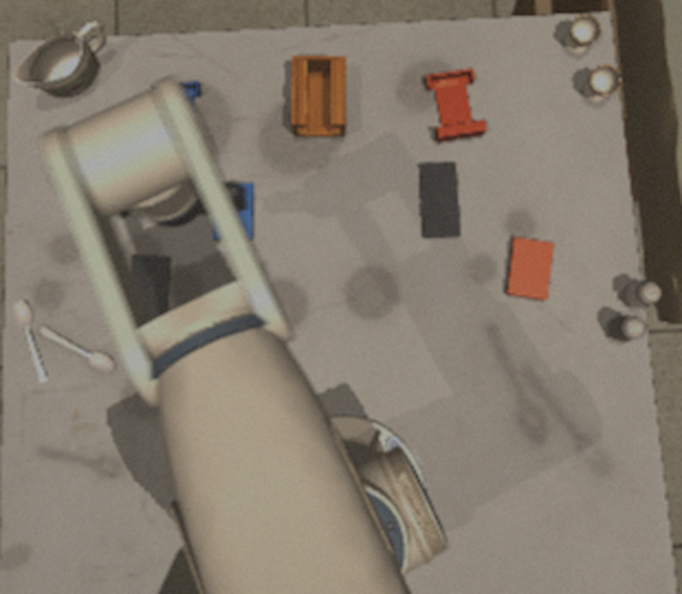

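View pics/s1.png

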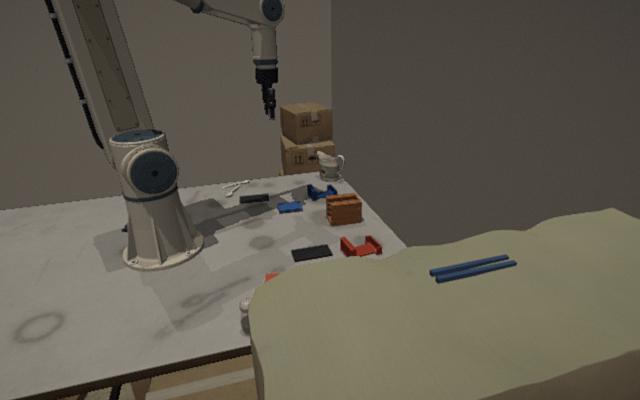

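```bash
python3 - <<'E'
from h import *
t=cv2.imread('pics/t1.png').astype(np.float32)
def c(n,x0,x1,y0,y1,k):
    im=cv2.resize(t[y0:y1,x0:x1],None,fx=k,fy=k,interpolation=cv2.INTER_CUBIC); im=np.clip(im*1.3,0,255).astype(np.uint8)
    for i in range(0,x1-x0,5): cv2.putText(im,str(x0+i),(int(i*k),8),0,.3,(255,255,255),1); cv2.line(im,(int((i)*k),10),(int((i)*k),16),(255,255,255),1)
    for i in range(0,y1-y0,5): cv2.putText(im,str(y0+i),(0,int(i*k+4)),0,.3,(255,255,255),1)
    cv2.imwrite(n,im)
c('pics/rack.png',290,330,148,198,11)
t=cv2.imread('pics/top0.png').astype(np.float32)
c('pics/bb.png',228,268,160,205,11)
c('pics/rb.png',350,395,155,200,11)
E
```

```text
(no output)
```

View pics/rack.png

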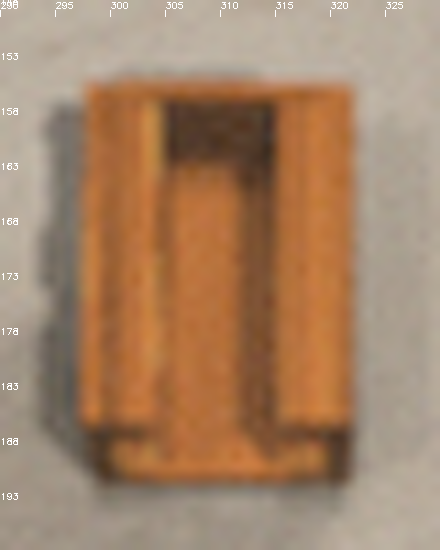

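View pics/bb.png

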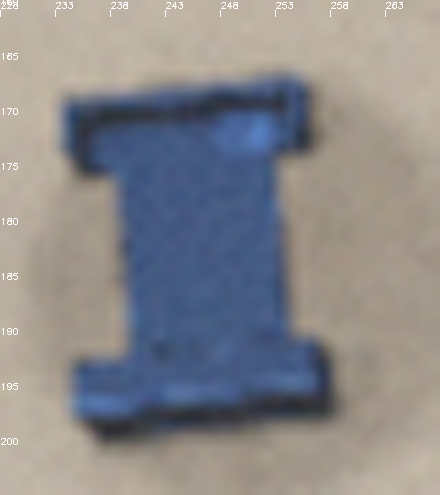

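View pics/rb.png

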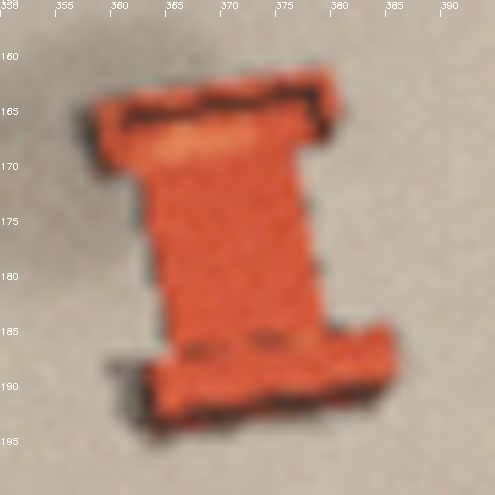

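```bash
cat >> h.py <<'E'
def cross(p,lev=None):
    p=np.asarray(p,float); lo,hi=np.percentile(p,5),np.percentile(p,95)
    lev=(lo+hi)/2 if lev is None else lev
    b=p>lev; i=np.where(b[1:]!=b[:-1])[0]
    return [k+(lev-p[k])/(p[k+1]-p[k]) for k in i]
E
python3 - <<'E'
from h import *
for fn in('top0','t1'):
    f=cv2.imread(f'pics/{fn}.png'); S=cv2.cvtColor(f,cv2.COLOR_BGR2HSV)[...,1].astype(float)
    S=cv2.GaussianBlur(S,(3,3),0)
    L=[];Rr=[]
    for r in range(159,185):
        c=cross(S[r,288:334],110); L.append((288+c[0],r)); Rr.append((288+c[-1],r))
    wl=ray('top',L,84); wr=ray('top',Rr,84)
    pl=np.polyfit(wl[:,0],wl[:,1],1); pr=np.polyfit(wr[:,0],wr[:,1],1)
    print(fn,'slopes',pl[0],pr[0],'y at 600',np.polyval(pl,600),np.polyval(pr,600),'res',np.std(wl[:,1]-np.polyval(pl,wl[:,0])),np.std(wr[:,1]-np.polyval(pr,wr[:,0])))
    B=[];F=[]
    for c0 in range(300,320):
        c=cross(S[148:200,c0],110); B.append((c0,148+c[0])); F.append((c0,148+c[-1]))
    wb=ray('top',B,84); wf=ray('top',F,0)
    print('back',wb[:,0].mean(),np.polyfit(wb[:,1],wb[:,0],1),'front z0',np.median(wf[:,0]),np.polyfit(wf[:,1],wf[:,0],1))
E
```

```text
top0 slopes -0.0640600066614482 -0.05688852596061563 y at 600 52.24419479398945 -31.552405758497784 res 0.12767976232320363 0.09761472485814053
back 672.0195105373818 [6.96407499e-02 6.71610922e+02] front z0 564.1266378248782 [5.38909192e-02 5.63764508e+02]
t1 slopes -0.06539592583293036 -0.05750298766211678 y at 600 52.3014096517403 -31.591042526712197 res 0.21162515949950322 0.07577655800235227
back 672.0392308004318 [6.97653894e-02 6.71629977e+02] front z0 564.1440522630421 [5.07112437e-02 5.63733576e+02]
```

```bash
cat >> h.py <<'E'
def slate(f,cx,cy,z=8,h=26,thr=None):
    # dark slate near pixel; blurred gray mask
    g=cv2.GaussianBlur(cv2.cvtColor(f,cv2.COLOR_BGR2GRAY),(3,3),0)
    k=4; x0,y0=cx-h,cy-h
    p=cv2.resize(g[y0:y0+2*h,x0:x0+2*h].astype(np.float32),None,fx=k,fy=k,interpolation=cv2.INTER_LINEAR)
    m=(p<thr).astype(np.uint8)
    n,lab,st,ce=cv2.connectedComponentsWithStats(m)
    i=lab[h*k,h*k]; m=(lab==i).astype(np.uint8)
    c=max(cv2.findContours(m,cv2.RETR_EXTERNAL,cv2.CHAIN_APPROX_NONE)[0],key=cv2.contourArea)[:,0].astype(float)
    c=(c+0.5)/k-0.5+[x0,y0]
    w=ray('top',c,z)[:,:2]
    r=cv2.minAreaRect(w.astype(np.float32))
    print('ctr',np.round(r[0],1),'size',np.round(r[1],1),'ang',round(r[2],2),'centroid',w.mean(0).round(1), 'moments', ray('top',[(np.argwhere(m).mean(0)[::-1]+.5)/k-.5+[x0,y0]],z)[0,:2].round(1))
    return c
E
python3 - <<'E'
from h import *
for fn in('top0','t1'):
    f=cv2.imread(f'pics/{fn}.png')
    g=cv2.cvtColor(f,cv2.COLOR_BGR2GRAY); print(g[220,350:380],g[200:245,365])
    for th in(85,95,105): slate(f,365,221,8,26,th)
f=cv2.imread('pics/top0.png');g=cv2.cvtColor(f,cv2.COLOR_BGR2GRAY); print(g[263,215:250],g[240:290,232])
slate(f,232,263,8,26,60);slate(f,232,263,8,26,66)
E
```

```text
[142 141 143 144 143 118  81  69  66  66  65  68  68  65  65  68  66  66
  65  66  65  66  72 118 144 143 141 142 143 145] [141 141 141 115  74  63  66  64  67  66  64  63  68  65  66  67  66  67
  64  64  68  68  65  63  69  65  68  70  66  68  69  64  68  71  70  69
  72  77 118 144 145 145 144 143 142]
ctr [ 448.3 -172.9] size [ 58.4 116.9] ang 89.13 centroid [ 447.8 -173. ] moments [ 447.5 -173. ]
ctr [ 448.6 -173. ] size [ 60.6 119.6] ang 88.91 centroid [ 447.5 -172.9] moments [ 447.4 -172.9]
ctr [ 448.3 -173.2] size [ 63.5 121.9] ang 88.53 centroid [ 447.7 -172.8] moments [ 447.5 -173. ]
[129 128 130 128 128 106  74  63  61  65  59  60  64  63  64  68  64  67
  66  66  65  61  68 118 138 140 136 140 137 139] [137 137 139 112  72  65  62  63  61  66  64  63  63  62  63  61  61  66
  65  64  68  66  65  65  61  63  63  61  65  64  64  65  62  63  60  64
  64  66 108 133 129 133 132 127 131]
ctr [ 448.2 -172.7] size [ 59.6 118.6] ang 88.78 centroid [ 447.6 -172.8] moments [ 447.2 -172.7]
ctr [ 447.9 -172.7] size [ 62.8 121.1] ang 88.78 centroid [ 447.7 -172.6] moments [ 447.2 -172.6]
ctr [ 448.1 -172.8] size [ 65.4 123.4] ang 87.73 centroid [ 447.9 -172.5] moments [ 447.3 -172.6]
[ 84  83  81  81  88  93  90  92  79  50  48  53  49  51  49  49  47  47
  48  51  48  48  51  47  49  47  57  83 108 113 118 115 114 119 116] [104 108 108 107 109  87  60  59  57  58  56  62  61  62  63  63  57  50
  49  49  51  44  49  47  50  51  48  52  47  48  47  45  47  42  46  41
  43  41  43  46  45  59  77  87  91  95  93 110 133 138]
ctr [311.8 290.8] size [58.7 94.3] ang 82.99 centroid [307.7 294.9] moments [308.  293.5]
ctr [322.6 289.6] size [ 61.6 119.2] ang 83.43 centroid [322.7 291.2] moments [321.7 291.1]
```

Request:
arm_command:
  plan:
    - {"translation": [-4,0,2],"twist": 0.02,"gripper": 0.85}
    - {"translation": [-8,0,4],"twist": 0.02,"gripper": 0.85}
    - {"translation": [-12,0,6],"twist": 0.02,"gripper": 0.85}
    - {"translation": [-16,0,8],"twist": 0.02,"gripper": 0.85}
    - {"translation": [-20,0,10],"twist": 0.02,"gripper": 0.85}

```text
clock: 1.87
eef_pos: [396.3, -20.6, 256.6]
tcp_rot: [-3.138, 0.002, 1.552]
contact_force: [0.7, 0.0, 0.4]
opening: 0.849
```

```bash
python3 - <<'E'
from h import *
f=cv2.imread('pics/top0.png')
c=slate(f,365,221,8,26,103)
w=ray('top',c,8)[:,:2]; r=w-w.mean(0)
for s,sel in(('left',(r[:,1]>24)&(abs(r[:,0])<50)),('right',(r[:,1]<-24)&(abs(r[:,0])<50))):
    print(s,np.polyfit(w[sel,0],w[sel,1],1))
go(400.5,-172,150,1.55)
E
```

```text
ctr [ 448.6 -173. ] size [ 62.6 121.4] ang 88.78 centroid [ 448.  -172.8] moments [ 447.5 -172.9]
left [-2.73861791e-02 -1.30538284e+02]
right [-1.34230646e-02 -1.97221782e+02]
now [396.3 -20.6 256.6] yaw 1.5523 j6 -1.606 open 0.849 t 1.87 -> tr cm [-15.11   0.74  10.68] twist 0.0023
```

Request:
arm_command:
  plan:
    - {"translation": [-3.5,0.2,2],"twist": 0,"gripper": 0.85}
    - {"translation": [-7,0.4,4],"twist": 0,"gripper": 0.85}
    - {"translation": [-10.5,0.5,6.5],"twist": 0,"gripper": 0.85}
    - {"translation": [-14,0.7,9],"twist": 0,"gripper": 0.85}
    - {"translation": [-15.1,0.7,12],"twist": 0,"gripper": 0.85}

```text
clock: 2.28
eef_pos: [400.4, -174.8, 135.7]
tcp_rot: [-3.139, 0.003, 1.551]
contact_force: [1.6, -0.3, 0.4]
opening: 0.848
```

```bash
python3 - <<'E'
from h import *
t=grab_frame('top'); s=grab_frame('side')
go(400.5,-172,30,1.55)
a=cv2.resize(t[180:290,310:420],None,fx=4.5,fy=4.5,interpolation=cv2.INTER_CUBIC)
b=cv2.resize(s[180:290,260:370],None,fx=4.5,fy=4.5,interpolation=cv2.INTER_CUBIC)
cv2.imwrite('pics/c2.png',cv2.resize(np.hstack([a,b]),(790,395)))
E
```

```text
now [ 396.4 -171.9  132. ] yaw 1.5495 j6 -1.957 open 0.852 t 2.38 -> tr cm [-0.02  0.53 10.19] twist -0.0005
```

View pics/c2.png

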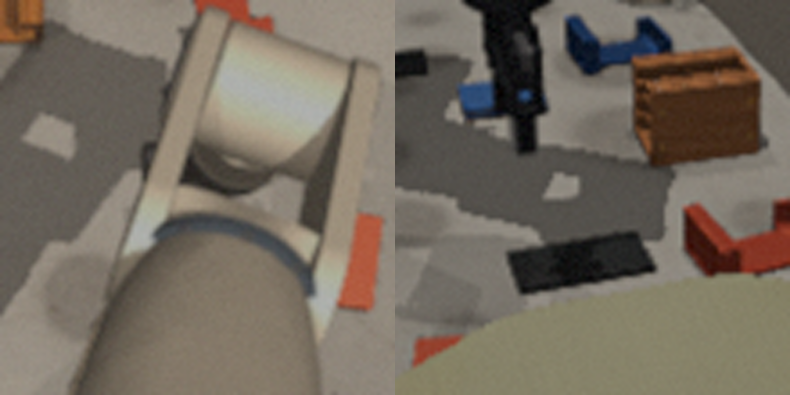

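Request:
arm_command:
  plan:
    - {"translation": [0,0.4,4],"twist": 0,"gripper": 0.85}
    - {"translation": [0,0.5,8],"twist": 0,"gripper": 0.85}
    - {"translation": [0,0.5,11],"twist": 0,"gripper": 0.85}
    - {"translation": [0,0.5,12.5],"twist": 0,"gripper": 0.85}
    - {"translation": [0,0.5,12.5],"twist": 0,"gripper": 0.85}

```text
clock: 2.8
eef_pos: [397.6, -169.5, 4.5]
tcp_rot: [-3.123, -0.004, 1.55]
contact_force: [-0.1, -0.0, 0.5]
opening: 0.852
```

```bash
python3 - <<'E'
from h import *
t=grab_frame('side')
print(sense()['contact_force'])
go(400.5,-172,-4,1.55)
cv2.imwrite('pics/c3.png',cv2.resize(t[180:290,260:370],None,fx=6,fy=6,interpolation=cv2.INTER_CUBIC)[:600])
E
```

```text
[-0.39850581  0.33626538  1.05670265]
now [ 398.7 -170.1    6.1] yaw 1.5504 j6 -1.95 open 0.852 t 2.85 -> tr cm [-0.19  0.2   1.01] twist 0.0004
```

View pics/c3.png

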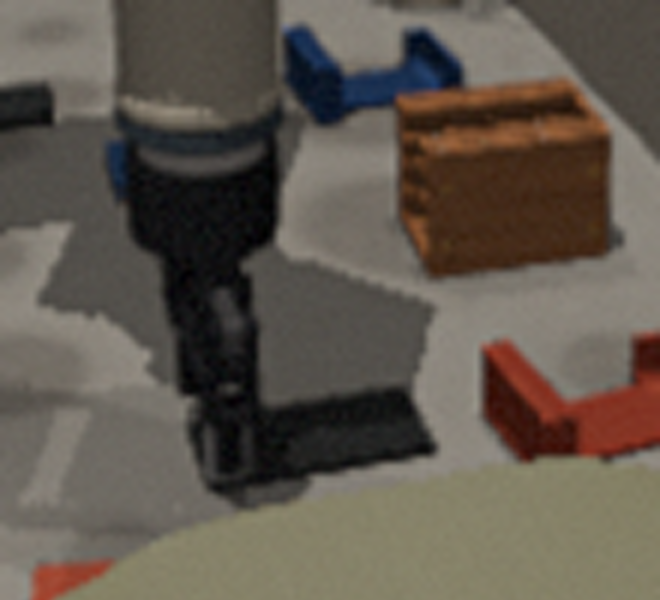

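Request:
arm_command:
  plan:
    - {"translation": [-0.2,0.2,0.3],"twist": 0,"gripper": 0.85}
    - {"translation": [-0.2,0.2,0.6],"twist": 0,"gripper": 0.85}
    - {"translation": [-0.2,0.2,0.8],"twist": 0,"gripper": 0.85}
    - {"translation": [-0.2,0.2,0.9],"twist": 0,"gripper": 0.85}
    - {"translation": [-0.2,0.2,0.9],"twist": 0,"gripper": 0.85}

```text
clock: 3.27
eef_pos: [400.9, -172.2, -2.4]
tcp_rot: [-3.127, -0.003, 1.55]
contact_force: [-0.8, 0.6, 0.7]
opening: 0.854
```

Request:
arm_command:
  plan:
    - {"translation": [0,0,0.05],"twist": 0,"gripper": 0.6}
    - {"translation": [0,0,0.05],"twist": 0,"gripper": 0.6}
    - {"translation": [0,0,0.05],"twist": 0,"gripper": 0.6}
    - {"translation": [0,0,0.05],"twist": 0,"gripper": 0.6}
    - {"translation": [0,0,0.05],"twist": 0,"gripper": 0.6}
  squeeze: 50

```text
clock: 3.68
eef_pos: [401.1, -172.4, -2.2]
tcp_rot: [-3.127, -0.003, 1.55]
contact_force: [-2.1, 0.5, 9.7]
opening: 0.682
```

Request:
arm_command:
  plan:
    - {"translation": [0,0,-1],"twist": 0,"gripper": 0.6}
    - {"translation": [0,0,-3],"twist": 0,"gripper": 0.6}
    - {"translation": [0,0,-5],"twist": 0,"gripper": 0.6}
    - {"translation": [0,0,-8],"twist": 0,"gripper": 0.6}
    - {"translation": [0,0,-8],"twist": 0,"gripper": 0.6}

```text
clock: 4.1
eef_pos: [404.7, -173.7, 81.7]
tcp_rot: [-3.133, -0.001, 1.55]
contact_force: [1.1, 0.2, -0.1]
opening: 0.678
```

```bash
python3 - <<'E'
from h import *
t=grab_frame('side'); s=sense()
print(s['contact_force'],s['tcp_rot'])
import math
# rack axis frame
yaw=-0.06; u=np.array([math.cos(yaw),math.sin(yaw)])
o=np.array([600,10.35])
# approach: TCP along axis
for X in(450,480,520): print(X,10.35-0.06*(X-600))
go(450,19.3,90,1.571-0.06)
cv2.imwrite('pics/c4.png',cv2.resize(t[150:290,260:400],None,fx=4.2,fy=4.2,interpolation=cv2.INTER_CUBIC)[:600])
E
```

```text
[ 0.2742889  -0.48286223 -1.10756453] [-3.13206376e+00 -8.28376589e-04  1.54961813e+00]
450 19.35
480 17.549999999999997
520 15.149999999999999
now [ 404.1 -173.5   80.1] yaw 1.5496 j6 -1.953 open 0.68 t 4.15 -> tr cm [19.37  4.17 -1.02] twist 0.0386
```

View pics/c4.png

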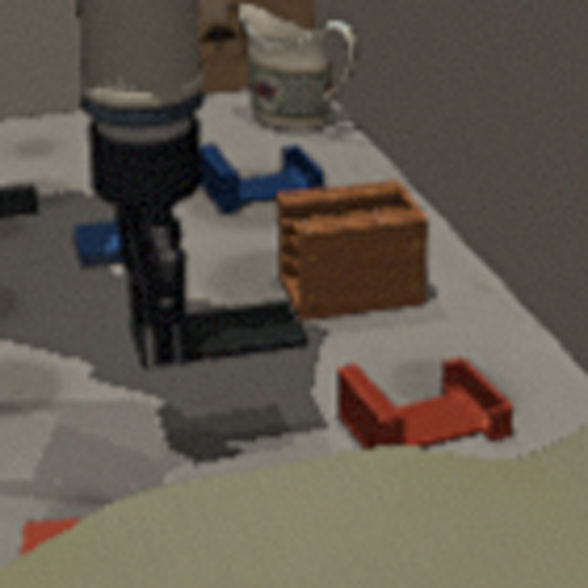

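Request:
arm_command:
  plan:
    - {"translation": [4,0.6,0],"twist": 0.02,"gripper": 0.6}
    - {"translation": [8,1.2,0],"twist": 0.04,"gripper": 0.6}
    - {"translation": [12,1.8,0],"twist": 0.04,"gripper": 0.6}
    - {"translation": [16,2.4,1],"twist": 0.04,"gripper": 0.6}
    - {"translation": [19.4,2.9,3],"twist": 0.04,"gripper": 0.6}

```text
clock: 4.57
eef_pos: [438.2, 22.1, 50.5]
tcp_rot: [-3.135, -0.001, 1.509]
contact_force: [1.7, -1.2, -1.2]
opening: 0.677
```

```bash
python3 - <<'E'
from h import *
go(437,20.1,31,1.571-0.06)
E
```

```text
now [438.2  22.1  50.5] yaw 1.5091 j6 -1.466 open 0.677 t 4.57 -> tr cm [-0.2  -0.09  1.95] twist -0.0019
```

Request:
arm_command:
  plan:
    - {"translation": [-0.2,-0.1,1],"twist": 0,"gripper": 0.6}
    - {"translation": [-0.2,-0.1,1.9],"twist": 0,"gripper": 0.6}
    - {"translation": [-0.2,-0.1,1.9],"twist": 0,"gripper": 0.6}
    - {"translation": [-0.2,-0.1,1.9],"twist": 0,"gripper": 0.6}
    - {"translation": [-0.2,-0.1,1.9],"twist": 0,"gripper": 0.6}

```text
clock: 4.98
eef_pos: [436.9, 19.2, 31.6]
tcp_rot: [-3.135, -0.001, 1.507]
contact_force: [0.5, 0.4, -1.5]
opening: 0.675
```

```bash
python3 - <<'E'
from h import *
t=grab_frame('top'); s=grab_frame('side')
go(437,20.1,31,1.571-0.06)
cv2.imwrite('pics/t5.png',t)
a=cv2.resize(t[140:240,260:360],(400,400),interpolation=cv2.INTER_CUBIC)
b=cv2.resize(s[170:240,290:380],(400,311),interpolation=cv2.INTER_CUBIC)
im=np.zeros((400,800,3),np.uint8); im[:,:400]=a; im[:311,400:]=b
cv2.imwrite('pics/c5.png',im)
E
```

```text
now [437.3  19.2  32. ] yaw 1.5074 j6 -1.47 open 0.678 t 5.08 -> tr cm [ 0.08 -0.03  0.1 ] twist -0.0036
```

View pics/c5.png

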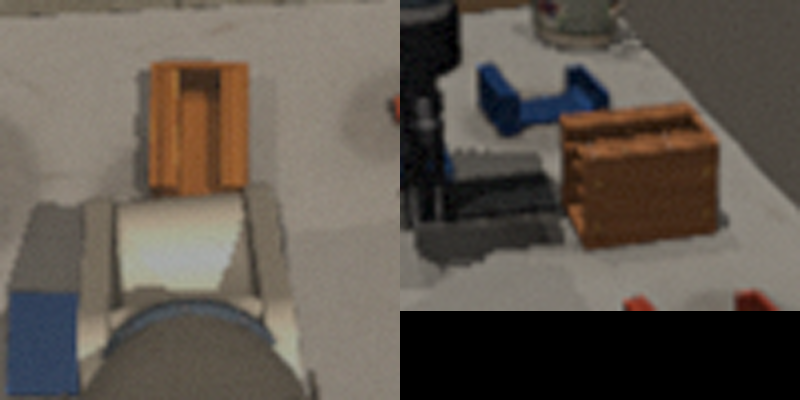

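```bash
python3 - <<'E'
from h import *
s=grab_frame('side'); cv2.imwrite('pics/s6.png',s)
k=14;x0,x1,y0,y1=310,365,190,228
im=cv2.resize(s[y0:y1,x0:x1],None,fx=k,fy=k,interpolation=cv2.INTER_CUBIC).astype(float); im=np.clip(im*1.5,0,255).astype(np.uint8)
u=np.array([np.cos(-.063),np.sin(-.063)]);v=np.array([-u[1],u[0]]);p=np.array([437.3,19.2])
def mark(P,c):
    q=proj('side',[P])[0]; q=((q-[x0,y0]+.5)*k-.5).astype(int); cv2.circle(im,tuple(int(a) for a in q),4,c,-1)
for z in(34.2,42.2):
    for yy in(-30,30):
        w=p+u*107+v*yy; mark([w[0],w[1],z],(0,255,0))
m=np.array([618-52.5,10.35-.06*(565.5-600)])
for yy in(-33,33):
    for z in(30,48,66): 
        w=m+v*yy; mark([w[0],w[1],z],(0,255,255))
for yy in(-42,42):
    for z in(0,84):
        w=m+v*yy; mark([w[0],w[1],z],(255,0,255)); w=w+u*111; mark([w[0],w[1],z],(255,0,255))
cv2.imwrite('pics/c6.png',im)
E
```

```text
(no output)
```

View pics/c6.png

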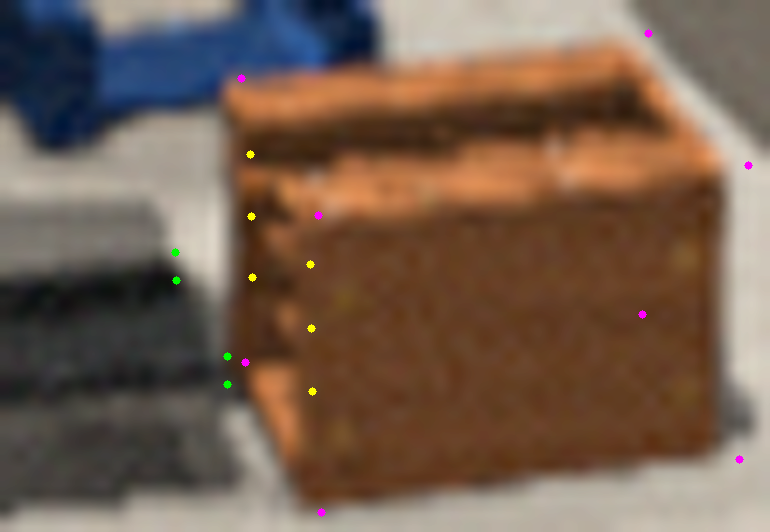

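Request:
arm_command:
  plan:
    - {"translation": [0.07,0,0.12],"twist": -0.003,"gripper": 0.6}
    - {"translation": [0.07,0.6,0.12],"twist": -0.003,"gripper": 0.6}
    - {"translation": [0.07,1.4,0.12],"twist": -0.003,"gripper": 0.6}
    - {"translation": [0.07,2.2,0.12],"twist": -0.003,"gripper": 0.6}
    - {"translation": [0.07,3,0.12],"twist": -0.003,"gripper": 0.6}

```text
clock: 5.55
eef_pos: [468.8, 18.1, 30.9]
tcp_rot: [-3.137, -0.001, 1.511]
contact_force: [-0.7, 0.0, -1.1]
opening: 0.683
```

```bash
python3 - <<'E'
from h import *
s=sense(); print(s['contact_force'],s['wrist_torque'])
X=520; go(X,10.35-0.06*(X-600),31,1.571-0.06)
E
```

```text
[-0.69218698  0.01875409 -1.11610171] [ 0.00477362  0.03513514 -0.04546073]
now [468.8  18.1  30.9] yaw 1.5105 j6 -1.478 open 0.683 t 5.55 -> tr cm [ 0.02  5.13 -0.04] twist -0.0005
```

Free entry so far (front ~10 mm inside). Continue.

Request:
arm_command:
  plan:
    - {"translation": [0.02,1,0],"twist": 0,"gripper": 0.6}
    - {"translation": [0.02,2,0],"twist": 0,"gripper": 0.6}
    - {"translation": [0.02,3,0],"twist": 0,"gripper": 0.6}
    - {"translation": [0.02,4,0],"twist": 0,"gripper": 0.6}
    - {"translation": [0.02,5,0],"twist": 0,"gripper": 0.6}

```text
clock: 5.97
eef_pos: [519.8, 15.2, 30.6]
tcp_rot: [-3.137, -0.001, 1.511]
contact_force: [0.4, 0.1, -1.1]
opening: 0.682
```

```bash
python3 - <<'E'
from h import *
s=sense(); print(s['contact_force'],s['wrist_torque'])
X=545; go(X,10.35-0.06*(X-600),31,1.571-0.06)
s=grab_frame('side'); cv2.imwrite('pics/c7.png',cv2.resize(s[180:240,290:380],None,fx=8,fy=8,interpolation=cv2.INTER_CUBIC))
E
```

```text
[ 0.3883706   0.1274186  -1.07653174] [-0.00159795  0.02035086 -0.05739789]
now [519.8  15.2  30.6] yaw 1.5105 j6 -1.487 open 0.682 t 5.97 -> tr cm [-0.01  2.53 -0.05] twist -0.0005
```

View pics/c7.png

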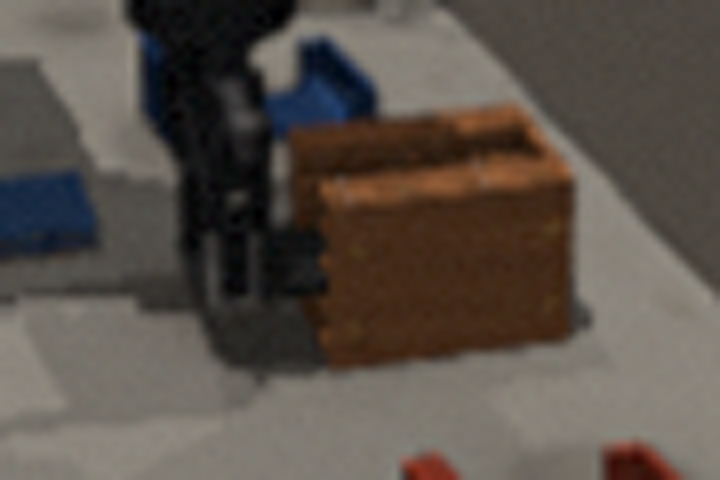

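Request:
arm_command:
  plan:
    - {"translation": [0,0.6,0],"twist": 0,"gripper": 0.6}
    - {"translation": [0,1.2,0],"twist": 0,"gripper": 0.6}
    - {"translation": [0,1.7,0],"twist": 0,"gripper": 0.6}
    - {"translation": [0,1.7,0],"twist": 0,"gripper": 0.6}
    - {"translation": [0,1.7,0],"twist": 0,"gripper": 0.6}

```text
clock: 6.43
eef_pos: [539.1, 14.1, 30.8]
tcp_rot: [-3.14, -0.001, 1.51]
contact_force: [0.3, 0.4, -1.2]
opening: 0.681
```

```bash
python3 - <<'E'
from h import *
s=sense(); print(s['contact_force'],s['wrist_torque'])
X=545; go(X,10.35-0.06*(X-600),31,1.571-0.06)
s=grab_frame('side'); cv2.imwrite('pics/c8.png',cv2.resize(s[180:240,290:380],None,fx=8,fy=8,interpolation=cv2.INTER_CUBIC))
E
```

```text
[ 0.27865069  0.41424251 -1.20196191] [-0.00679324  0.02360352  0.02363814]
now [539.1  14.1  30.8] yaw 1.5104 j6 -1.49 open 0.681 t 6.43 -> tr cm [-0.01  0.59 -0.02] twist -0.0006
```

View pics/c8.png

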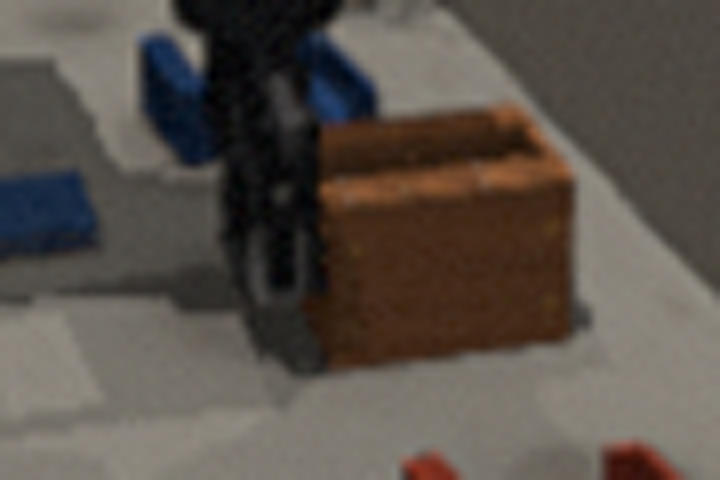

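Request:
arm_command:
  plan:
    - {"translation": [0,0.3,0.1],"twist": 0,"gripper": 0.6}
    - {"translation": [0,0.3,0.25],"twist": 0,"gripper": 0.6}
    - {"translation": [0,0.3,0.25],"twist": 0,"gripper": 0.85}
    - {"translation": [0,0.3,0.25],"twist": 0,"gripper": 0.85}
    - {"translation": [0,0.3,0.25],"twist": 0,"gripper": 0.85}

```text
clock: 6.9
eef_pos: [541.7, 14.0, 28.3]
tcp_rot: [-3.14, -0.001, 1.511]
contact_force: [-0.6, -0.7, -0.4]
opening: 0.852
```

Request:
arm_command:
  plan:
    - {"translation": [0,-2,0],"twist": 0,"gripper": 0.85}
    - {"translation": [0,-4,0],"twist": 0,"gripper": 0.85}
    - {"translation": [0,-5,0],"twist": 0,"gripper": 0.3}
    - {"translation": [0,-5,0],"twist": 0,"gripper": 0}
    - {"translation": [0,-5,0],"twist": 0,"gripper": 0}

```text
clock: 7.32
eef_pos: [492.4, 17.0, 28.8]
tcp_rot: [-3.141, -0.001, 1.511]
contact_force: [1.1, 0.7, 0.4]
opening: 0.431
```

```bash
python3 - <<'E'
from h import *
s=sense(); print(s['contact_force'],s['wrist_torque'])
X=530; go(X,10.35-0.06*(X-600),31,1.571-0.06)
s=grab_frame('side'); cv2.imwrite('pics/c9.png',cv2.resize(s[180:240,290:380],None,fx=8,fy=8,interpolation=cv2.INTER_CUBIC))
E
```

```text
[1.13310912 0.68844875 0.37115489] [-0.07411981 -0.04125394 -0.00048003]
now [492.4  17.   28.8] yaw 1.5106 j6 -1.482 open 0.431 t 7.32 -> tr cm [-0.02  3.77 -0.23] twist -0.0004
```

View pics/c9.png

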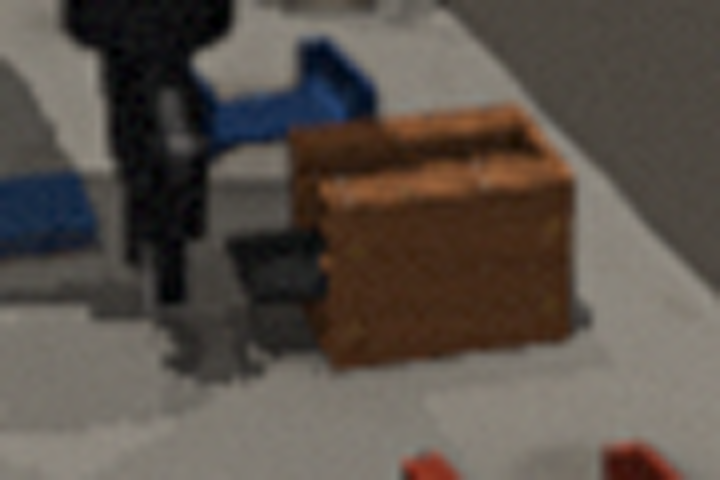

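Request:
arm_command:
  plan:
    - {"translation": [0,0,0.4],"twist": 0,"gripper": 0}
    - {"translation": [0,1,0.4],"twist": 0,"gripper": 0}
    - {"translation": [0,2,0.4],"twist": 0,"gripper": 0}
    - {"translation": [0,3,0.4],"twist": 0,"gripper": 0}
    - {"translation": [0,3.6,0.4],"twist": 0,"gripper": 0}

```text
clock: 7.78
eef_pos: [531.6, 14.8, 24.9]
tcp_rot: [3.14, -0.002, 1.51]
contact_force: [-1.2, -0.3, 0.3]
opening: -0.002
```

Request:
arm_command:
  plan:
    - {"translation": [0,0.2,0],"twist": 0,"gripper": 0}
    - {"translation": [0,0.4,0],"twist": 0,"gripper": 0}
    - {"translation": [0,0.5,0],"twist": 0,"gripper": 0}
    - {"translation": [0,0.5,0],"twist": 0,"gripper": 0}
    - {"translation": [0,0.5,0],"twist": 0,"gripper": 0}

```text
clock: 8.2
eef_pos: [535.1, 14.4, 24.5]
tcp_rot: [-3.14, -0.001, 1.51]
contact_force: [-5.0, -0.3, 0.6]
opening: 0.001
```

Request:
arm_command:
  plan:
    - {"translation": [0,0.2,0],"twist": 0,"gripper": 0}
    - {"translation": [0,0.3,0],"twist": 0,"gripper": 0}
    - {"translation": [0,0.3,0],"twist": 0,"gripper": 0}
    - {"translation": [0,0.3,0],"twist": 0,"gripper": 0}
    - {"translation": [0,0.3,0],"twist": 0,"gripper": 0}

```text
clock: 8.62
eef_pos: [535.1, 14.3, 24.1]
tcp_rot: [-3.134, -0.001, 1.51]
contact_force: [-10.2, -0.7, 6.8]
opening: 0.002
```

Request:
arm_command:
  plan:
    - {"translation": [0,0.2,0],"twist": 0,"gripper": 0}
    - {"translation": [0,0.3,0],"twist": 0,"gripper": 0}
    - {"translation": [0,0.3,0],"twist": 0,"gripper": 0}
    - {"translation": [0,0.3,0],"twist": 0,"gripper": 0}
    - {"translation": [0,0.3,0],"twist": 0,"gripper": 0}

```text
clock: 9.03
eef_pos: [535.0, 14.2, 23.6]
tcp_rot: [-3.129, -0.001, 1.51]
contact_force: [-10.0, 2.4, 6.8]
opening: 0.004
```

Request:
arm_command:
  plan:
    - {"translation": [0,-2,0],"twist": 0,"gripper": 0}
    - {"translation": [0,-4,-1],"twist": 0,"gripper": 0}
    - {"translation": [0,-7,-4],"twist": 0,"gripper": 0.85}
    - {"translation": [0,-10,-8],"twist": 0,"gripper": 0.85}
    - {"translation": [0,-13,-11],"twist": 0,"gripper": 0.85}

```text
clock: 9.45
eef_pos: [412.9, 21.6, 129.1]
tcp_rot: [-3.13, -0.001, 1.51]
contact_force: [1.8, -0.6, 1.5]
opening: 0.421
```

```bash
python3 - <<'E'
from h import *
print(sense()['contact_force'],sense()['tcp_rot'])
s=grab_frame('side'); t=grab_frame('top')
cv2.imwrite('pics/t10.png',t)
a=cv2.resize(s[180:240,290:380],None,fx=8,fy=8,interpolation=cv2.INTER_CUBIC)
cv2.imwrite('pics/c10.png',a)
cv2.imwrite('pics/c10t.png',cv2.resize(t[140:290,180:420],None,fx=3.2,fy=3.2,interpolation=cv2.INTER_CUBIC))
E
```

```text
[ 1.77523815 -0.62671534  1.54641006] [-3.12962382e+00 -8.81289989e-04  1.51030680e+00]
```

View pics/c10.png

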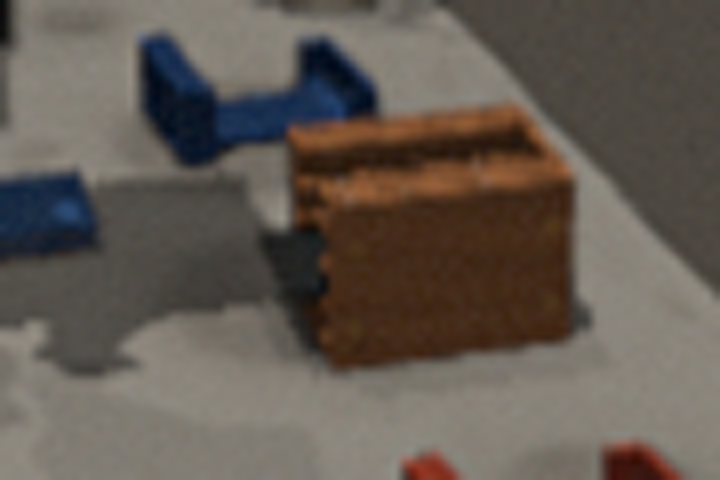

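View pics/c10t.png

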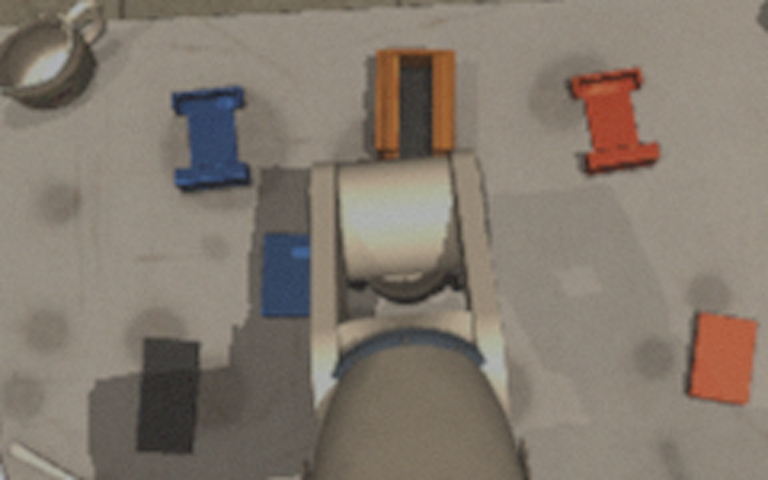

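```bash
python3 - <<'E'
from h import *
t=cv2.imread('pics/t10.png'); g=cv2.cvtColor(t,cv2.COLOR_BGR2GRAY)
x0,x1,y0,y1=215,255,240,285;k=12
im=cv2.resize(t[y0:y1,x0:x1],None,fx=k,fy=k,interpolation=cv2.INTER_CUBIC); im=np.clip(im*1.8,0,255).astype(np.uint8)
for i in range(0,x1-x0,5): cv2.putText(im,str(x0+i),(int((i+.5)*k),8),0,.35,(255,255,255),1)
for i in range(0,y1-y0,5): cv2.putText(im,str(y0+i),(0,int((i+.5)*k+4)),0,.35,(255,255,255),1)
cv2.imwrite('pics/sl.png',im)
for r in(248,255,262,269,276): print(r,g[r,215:255])
for c in(228,232,236): print(c,g[240:290,c])
for th in(58,62,66,70): slate(t,232,263,8,26,th)
E
```

```text
248 [138 138 136 136 128 120 121 119 118  97  71  63  60  58  63  63  61  68
  62  63  64  65  61  60  59  60  57  94 133 141 143 141 139 138 140 138
 116  92  90  93]
255 [142 142 143 141 139 139 140 135 123  96  64  66  61  59  60  63  62  62
  57  55  57  55  52  56  54  62  58  76  96  97  96  94  87  83  76  76
  76  79  80  84]
262 [96 98 93 95 95 92 95 95 76 54 46 49 50 49 50 50 51 49 50 52 45 50 50 53
 49 48 53 67 77 76 75 77 75 77 78 78 79 80 80 82]
269 [95 94 94 93 96 93 92 85 62 49 50 50 51 49 51 48 48 50 48 46 53 50 51 52
 51 45 62 77 83 78 74 81 79 75 73 75 78 80 81 81]
276 [96 94 96 93 91 92 95 78 54 53 46 50 47 51 50 45 43 50 47 53 47 47 50 50
 46 59 80 89 89 92 91 89 91 91 92 92 90 93 91 93]
228 [115 113 117 119 117  94  63  65  58  60  60  62  61  63  62  59  56  50
  48  49  49  45  49  46  51  49  51  52  48  49  46  51  49  49  47  49
  51  53  51  49  48  76  92  91  94  95  92  92  89  92]
232 [117 118 115 115 116  94  67  65  68  62  62  64  60  64  63  62  54  50
  49  44  48  45  49  47  50  50  51  46  47  50  52  48  48  48  52  46
  50  48  48  49  47  63  86  96  89  93  93  91  90  91]
236 [124 118 120 116 115 110  88  60  65  61  67  61  61  62  63  55  47  52
  46  47  46  52  50  51  46  48  47  51  51  50  52  53  51  48  51  52
  47  48  50  51  52  59  80  94  92  93  94  94  94  93]
ctr [310.1 289.6] size [58.7 87.8] ang 84.72 centroid [308.3 289.5] moments [309.  289.6]
ctr [321.8 288.4] size [ 61.  113.5] ang 84.92 centroid [322.2 291.1] moments [313.2 289.8]
ctr [322.2 288.2] size [ 62.9 116.2] ang 84.83 centroid [321.  289.3] moments [320.  288.9]
ctr [322.7 288. ] size [ 64.8 118.8] ang 84.84 centroid [321.4 289.2] moments [320.5 288.8]
```

View pics/sl.png

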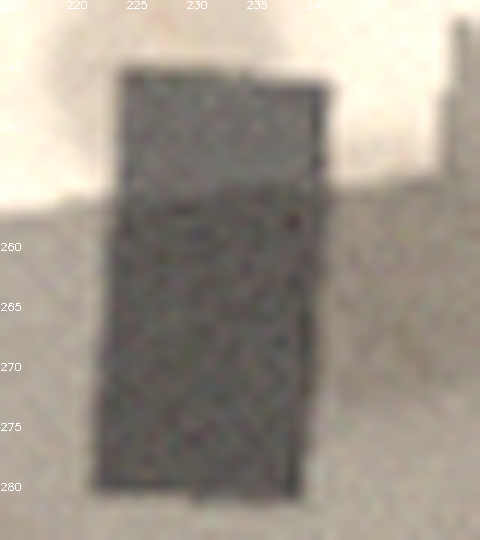

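```bash
python3 - <<'E'
from h import *
print(ray('top',[[224.1,248],[222.3,276],[241.9,248],[240.4,276],[228,245.1],[236,246.1],[228,281.0],[236,281.9]],8)[:,:2].round(1))
print(ray('top',[[241.9,248],[240.4,276],[228,281.0],[236,281.9]],0)[:,:2].round(1))
E
```

```text
[[377.7 316.7]
 [282.7 323.6]
 [374.4 255.4]
 [279.4 262.1]
 [387.  303.1]
 [382.  275.6]
 [264.9 304.4]
 [260.4 277.3]]
[[375.3 256.8]
 [279.8 263.5]
 [265.2 306. ]
 [260.7 278.8]]
```

```bash
python3 - <<'E'
from h import *
go(275.6,293,129,1.496)
E
```

```text
now [412.4  21.7 131.9] yaw 1.5106 j6 -1.465 open 0.594 t 9.55 -> tr cm [ 26.26 -15.28   0.44] twist 0.0146
```

Request:
arm_command:
  plan:
    - {"translation": [3.5,-2,0],"twist": 0.015,"gripper": 0.85}
    - {"translation": [7,-4,0],"twist": 0.015,"gripper": 0.85}
    - {"translation": [10.5,-6.1,0],"twist": 0.015,"gripper": 0.85}
    - {"translation": [14,-8.1,0],"twist": 0.015,"gripper": 0.85}
    - {"translation": [17.5,-10.2,0],"twist": 0.015,"gripper": 0.85}

```text
clock: 9.97
eef_pos: [321.1, 204.4, 133.0]
tcp_rot: [-3.136, -0.003, 1.495]
contact_force: [1.7, 1.0, 0.2]
opening: 0.849
```

```bash
python3 - <<'E'
from h import *
go(275.6,293,60,1.496)
E
```

```text
now [321.1 204.4 133. ] yaw 1.4946 j6 -0.942 open 0.849 t 9.97 -> tr cm [ 8.47 -5.17  7.35] twist -0.0014
```

Request:
arm_command:
  plan:
    - {"translation": [3.4,-2,1],"twist": 0,"gripper": 0.85}
    - {"translation": [6.8,-4.2,2.5],"twist": 0,"gripper": 0.85}
    - {"translation": [8.5,-5.2,5],"twist": 0,"gripper": 0.85}
    - {"translation": [8.5,-5.2,7.4],"twist": 0,"gripper": 0.85}
    - {"translation": [8.5,-5.2,9],"twist": 0,"gripper": 0.85}

```text
clock: 10.38
eef_pos: [274.8, 295.0, 41.6]
tcp_rot: [-3.137, -0.003, 1.498]
contact_force: [0.5, 0.1, -0.8]
opening: 0.855
```

```bash
python3 - <<'E'
from h import *
s=grab_frame('side'); t=grab_frame('top')
a=cv2.resize(s[150:230,210:310],None,fx=4,fy=4,interpolation=cv2.INTER_CUBIC)
b=cv2.resize(t[220:300,190:290],None,fx=4,fy=4,interpolation=cv2.INTER_CUBIC)
cv2.imwrite('pics/c11.png',np.clip(np.hstack([a,b])*1.5,0,255).astype(np.uint8))
go(275.6,293,-4,1.496)
E
```

```text
now [274.2 293.   41.2] yaw 1.496 j6 -0.695 open 0.851 t 10.48 -> tr cm [0.01 0.17 4.52] twist -0.0
```

View pics/c11.png

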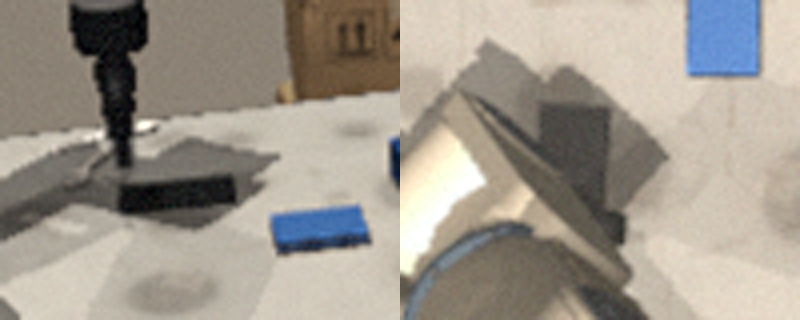

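Above the slate's rear end as planned; go down and grip.

Request:
arm_command:
  plan:
    - {"translation": [0,0.15,2],"twist": 0,"gripper": 0.85}
    - {"translation": [0,0.15,3.4],"twist": 0,"gripper": 0.85}
    - {"translation": [0,0.15,4.1],"twist": 0,"gripper": 0.85}
    - {"translation": [0,0.15,4.3],"twist": 0,"gripper": 0.85}
    - {"translation": [0,0.15,4.3],"twist": 0,"gripper": 0.85}

```text
clock: 10.9
eef_pos: [275.8, 292.9, -1.6]
tcp_rot: [-3.134, 0.0, 1.495]
contact_force: [0.6, -0.6, -0.1]
opening: 0.85
```

```bash
python3 - <<'E'
from h import *
print(sense()['contact_force'])
go(275.6,293,-2,1.496)
E
```

```text
[ 0.57539129 -0.57989222 -0.10409551]
now [275.8 292.9  -1.6] yaw 1.4954 j6 -0.7 open 0.85 t 10.9 -> tr cm [ 0.   -0.02  0.04] twist -0.0006
```

Request:
arm_command:
  plan:
    - {"translation": [0,0,0],"twist": 0,"gripper": 0.6}
    - {"translation": [0,0,0],"twist": 0,"gripper": 0.6}
    - {"translation": [0,0,0],"twist": 0,"gripper": 0.6}
    - {"translation": [0,0,0],"twist": 0,"gripper": 0.6}
    - {"translation": [0,0,0],"twist": 0,"gripper": 0.6}
  squeeze: 50

```text
clock: 11.32
eef_pos: [276.4, 293.3, -0.4]
tcp_rot: [-3.135, -0.001, 1.495]
contact_force: [0.4, -1.9, 7.9]
opening: 0.672
```

Request:
arm_command:
  plan:
    - {"translation": [0,0,-1],"twist": 0,"gripper": 0.6}
    - {"translation": [0,0,-3],"twist": 0,"gripper": 0.6}
    - {"translation": [0,0,-6],"twist": 0,"gripper": 0.6}
    - {"translation": [0,0,-10],"twist": 0,"gripper": 0.6}
    - {"translation": [0,0,-10],"twist": 0,"gripper": 0.6}

```text
clock: 11.73
eef_pos: [279.8, 295.9, 105.9]
tcp_rot: [-3.142, -0.009, 1.495]
contact_force: [1.4, 1.8, -0.5]
opening: 0.673
```

```bash
python3 - <<'E'
from h import *
s=grab_frame('side'); t=grab_frame('top'); cv2.imwrite('pics/t12.png',t)
a=cv2.resize(s[130:230,210:310],None,fx=4,fy=4,interpolation=cv2.INTER_CUBIC)
b=cv2.resize(t[200:300,190:290],None,fx=4,fy=4,interpolation=cv2.INTER_CUBIC)
cv2.imwrite('pics/c12.png',np.clip(np.hstack([a,b])*1.5,0,255).astype(np.uint8))
go(430,20.5,100,1.511)
E
```

```text
now [278.3 294.4 101.8] yaw 1.495 j6 -0.696 open 0.675 t 11.83 -> tr cm [-2.616e+01  1.721e+01 -2.000e-02] twist -0.016
```

View pics/c12.png

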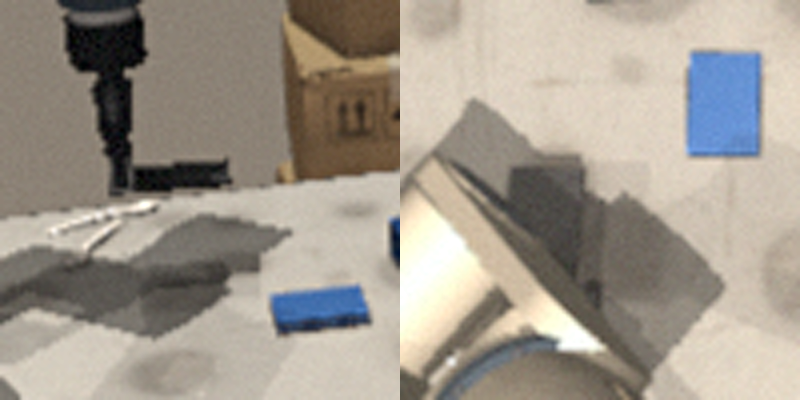

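Request:
arm_command:
  plan:
    - {"translation": [-3.3,2.2,0],"twist": 0,"gripper": 0.6}
    - {"translation": [-6.6,4.4,0],"twist": 0,"gripper": 0.6}
    - {"translation": [-9.9,6.6,0],"twist": -0.016,"gripper": 0.6}
    - {"translation": [-13.2,8.8,0],"twist": -0.016,"gripper": 0.6}
    - {"translation": [-16.5,11,0],"twist": -0.016,"gripper": 0.6}

```text
clock: 12.25
eef_pos: [375.0, 119.6, 99.6]
tcp_rot: [-3.137, -0.005, 1.512]
contact_force: [0.9, 0.9, -1.1]
opening: 0.677
```

```bash
python3 - <<'E'
from h import *
go(435,20.2,70,1.511)
E
```

```text
now [375.  119.6  99.6] yaw 1.5118 j6 -1.219 open 0.677 t 12.25 -> tr cm [-9.58  6.59  2.88] twist 0.0008
```

Request:
arm_command:
  plan:
    - {"translation": [-3.3,2.2,0],"twist": 0,"gripper": 0.6}
    - {"translation": [-6.6,4.4,0.5],"twist": 0,"gripper": 0.6}
    - {"translation": [-9.4,6.4,1.5],"twist": 0,"gripper": 0.6}
    - {"translation": [-9.6,6.6,3],"twist": 0,"gripper": 0.6}
    - {"translation": [-9.6,6.6,4.6],"twist": 0,"gripper": 0.6}

```text
clock: 12.67
eef_pos: [436.0, 18.0, 51.6]
tcp_rot: [-3.138, -0.005, 1.508]
contact_force: [-0.4, 0.1, -1.7]
opening: 0.674
```

```bash
python3 - <<'E'
from h import *
go(437,20.1,50.8,1.511)
E
```

```text
now [436.   18.   51.6] yaw 1.5079 j6 -1.481 open 0.674 t 12.67 -> tr cm [0.21 0.09 0.08] twist -0.0031
```

Request:
arm_command:
  plan:
    - {"translation": [0.2,0,0.1],"twist": -0.003,"gripper": 0.6}
    - {"translation": [0.2,0.1,0.1],"twist": -0.003,"gripper": 0.6}
    - {"translation": [0.2,1.1,0.1],"twist": -0.003,"gripper": 0.6}
    - {"translation": [0.2,2.1,0.1],"twist": -0.003,"gripper": 0.6}
    - {"translation": [0.2,3.1,0.1],"twist": -0.003,"gripper": 0.6}

```text
clock: 13.08
eef_pos: [469.1, 18.5, 51.4]
tcp_rot: [-3.14, -0.005, 1.512]
contact_force: [-0.2, 0.4, -0.6]
opening: 0.678
```

```bash
python3 - <<'E'
from h import *
print(sense()['contact_force'])
X=518
go(X,10.35-0.06*(X-600),50.6,1.511)
E
```

```text
[-0.18330976  0.3602848  -0.59843447]
now [469.1  18.5  51.4] yaw 1.5119 j6 -1.486 open 0.678 t 13.08 -> tr cm [-0.04  4.9   0.07] twist 0.0009
```

Request:
arm_command:
  plan:
    - {"translation": [-0.03,1,0.05],"twist": 0.001,"gripper": 0.6}
    - {"translation": [-0.03,2,0.05],"twist": 0.001,"gripper": 0.6}
    - {"translation": [-0.03,3,0.05],"twist": 0.001,"gripper": 0.6}
    - {"translation": [-0.03,4,0.05],"twist": 0.001,"gripper": 0.6}
    - {"translation": [-0.03,5,0.05],"twist": 0.001,"gripper": 0.6}

```text
clock: 13.5
eef_pos: [520.0, 15.2, 50.8]
tcp_rot: [-3.14, -0.005, 1.511]
contact_force: [0.1, -0.5, -1.4]
opening: 0.674
```

```bash
python3 - <<'E'
from h import *
print(sense()['contact_force'])
X=541
go(X,10.35-0.06*(X-600),50.6,1.511)
s=grab_frame('side'); cv2.imwrite('pics/c13.png',cv2.resize(s[180:240,290:380],None,fx=8,fy=8,interpolation=cv2.INTER_CUBIC))
E
```

```text
[ 0.11369526 -0.49677865 -1.37316359]
now [520.   15.2  50.8] yaw 1.511 j6 -1.494 open 0.674 t 13.5 -> tr cm [-0.01  2.1   0.01] twist -0.0
```

View pics/c13.png

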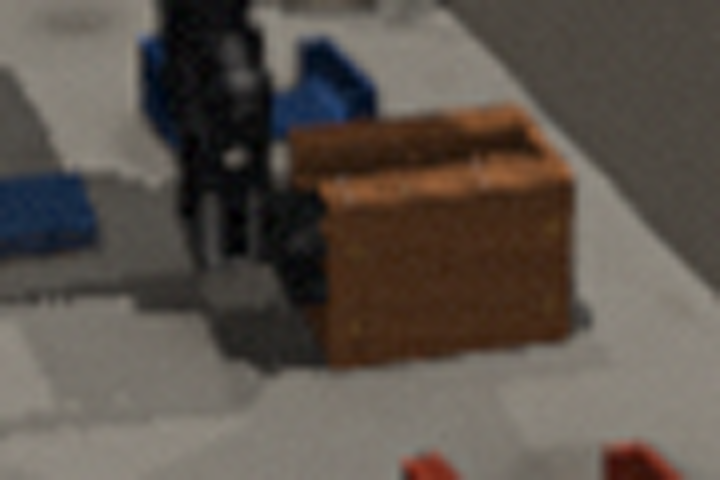

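Request:
arm_command:
  plan:
    - {"translation": [0,0.8,0],"twist": 0,"gripper": 0.6}
    - {"translation": [0,1.6,0],"twist": 0,"gripper": 0.6}
    - {"translation": [0,2.1,0],"twist": 0,"gripper": 0.6}
    - {"translation": [0,2.1,0.2],"twist": 0,"gripper": 0.6}
    - {"translation": [0,2.1,0.25],"twist": 0,"gripper": 0.6}

```text
clock: 13.97
eef_pos: [543.2, 13.9, 48.3]
tcp_rot: [3.141, -0.005, 1.511]
contact_force: [-0.2, 0.1, -1.1]
opening: 0.677
```

Request:
arm_command:
  plan:
    - {"translation": [0,0,0],"twist": 0,"gripper": 0.85}
    - {"translation": [0,0,0],"twist": 0,"gripper": 0.85}
    - {"translation": [0,-2,0],"twist": 0,"gripper": 0.85}
    - {"translation": [0,-5,0],"twist": 0,"gripper": 0.4}
    - {"translation": [0,-5,0],"twist": 0,"gripper": 0}

```text
clock: 14.38
eef_pos: [486.7, 16.9, 47.3]
tcp_rot: [-3.135, -0.005, 1.511]
contact_force: [-1.4, -0.7, -0.8]
opening: 0.582
```

```bash
python3 - <<'E'
from h import *
print(sense()['contact_force'])
X=530
go(X,10.35-0.06*(X-600),45,1.511)
s=grab_frame('side'); cv2.imwrite('pics/c14.png',cv2.resize(s[180:240,290:380],None,fx=8,fy=8,interpolation=cv2.INTER_CUBIC))
E
```

```text
[-1.36573872 -0.67787354 -0.82418429]
now [486.7  16.9  47.3] yaw 1.5109 j6 -1.489 open 0.582 t 14.38 -> tr cm [0.02 4.34 0.2 ] twist -0.0001
```

View pics/c14.png

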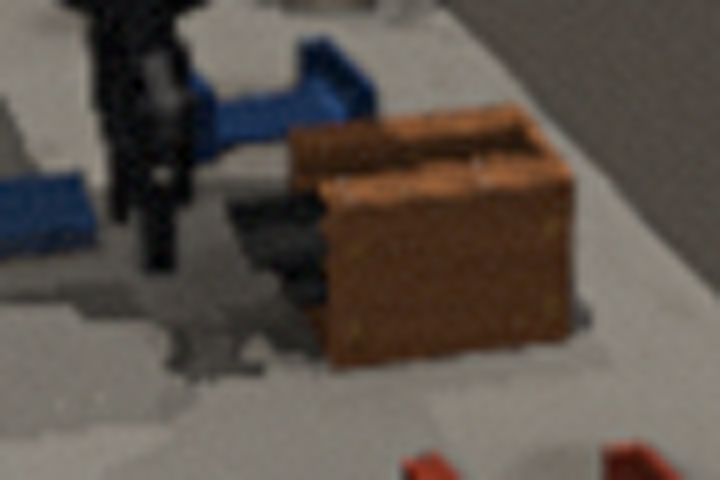

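Request:
arm_command:
  plan:
    - {"translation": [0,0,0.3],"twist": 0,"gripper": 0}
    - {"translation": [0,0,0.3],"twist": 0,"gripper": 0}
    - {"translation": [0,1.5,0.3],"twist": 0,"gripper": 0}
    - {"translation": [0,3,0.3],"twist": 0,"gripper": 0}
    - {"translation": [0,4,0.3],"twist": 0,"gripper": 0}

```text
clock: 14.85
eef_pos: [531.7, 14.5, 44.9]
tcp_rot: [-3.14, -0.005, 1.511]
contact_force: [-0.8, 0.2, 1.1]
opening: -0.003
```

Request:
arm_command:
  plan:
    - {"translation": [0,0.3,0],"twist": 0,"gripper": 0}
    - {"translation": [0,0.6,0],"twist": 0,"gripper": 0}
    - {"translation": [0,0.9,0],"twist": 0,"gripper": 0}
    - {"translation": [0,0.9,0],"twist": 0,"gripper": 0}
    - {"translation": [0,0.9,0],"twist": 0,"gripper": 0}

```text
clock: 15.27
eef_pos: [535.1, 14.1, 43.6]
tcp_rot: [-3.129, -0.004, 1.511]
contact_force: [-14.5, 1.2, 8.2]
opening: -0.003
```

Request:
arm_command:
  plan:
    - {"translation": [0,0.2,0],"twist": 0,"gripper": 0}
    - {"translation": [0,0.3,0],"twist": 0,"gripper": 0}
    - {"translation": [0,0.4,0],"twist": 0,"gripper": 0}
    - {"translation": [0,0.4,0],"twist": 0,"gripper": 0}
    - {"translation": [0,0.4,0],"twist": 0,"gripper": 0}

```text
clock: 15.68
eef_pos: [535.0, 13.9, 42.8]
tcp_rot: [-3.12, -0.004, 1.511]
contact_force: [-12.9, 1.1, 9.0]
opening: 0.002
```

Request:
arm_command:
  plan:
    - {"translation": [0,-2,0],"twist": 0,"gripper": 0}
    - {"translation": [0,-5,-1],"twist": 0,"gripper": 0}
    - {"translation": [-3,-7,-4],"twist": 0,"gripper": 0.5}
    - {"translation": [-6.5,-9,-6],"twist": 0,"gripper": 0.85}
    - {"translation": [-10,-11,-8],"twist": 0,"gripper": 0.85}

```text
clock: 16.1
eef_pos: [426.2, -71.4, 120.3]
tcp_rot: [-3.121, -0.004, 1.513]
contact_force: [0.5, -1.1, 0.6]
opening: 0.418
```

Request:
arm_command:
  plan:
    - {"translation": [-4,-0.5,-1],"twist": 0,"gripper": 0.85}
    - {"translation": [-8,-1,-2],"twist": 0,"gripper": 0.85}
    - {"translation": [-12,-1.5,-3],"twist": 0,"gripper": 0.85}
    - {"translation": [-16,-2,-3],"twist": 0,"gripper": 0.85}
    - {"translation": [-20,-2,-3],"twist": 0,"gripper": 0.85}

```text
clock: 16.52
eef_pos: [394.8, -272.5, 151.0]
tcp_rot: [-3.123, -0.002, 1.513]
contact_force: [0.3, -0.4, -0.8]
opening: 0.847
```

```bash
python3 - <<'E'
from h import *
s=grab_frame('side'); t=grab_frame('top'); cv2.imwrite('pics/t15.png',t); cv2.imwrite('pics/s15.png',s)
go(400,-100,200)
a=cv2.resize(s[175:235,310:370],(400,400),interpolation=cv2.INTER_CUBIC)
b=cv2.resize(t[145:205,280:340],(400,400),interpolation=cv2.INTER_CUBIC)
cv2.imwrite('pics/c15.png',np.clip(np.hstack([a,b])*1.5,0,255).astype(np.uint8))
cv2.imwrite('pics/c15t.png',cv2.resize(t[140:390,165:475],None,fx=2.3,fy=2.3,interpolation=cv2.INTER_CUBIC))
E
```

```text
now [ 395.9 -275.7  150.7] yaw 1.5087 j6 -2.108 open 0.852 t 16.62 -> tr cm [17.56 -0.77 -4.9 ] twist 0
```

View pics/c15.png

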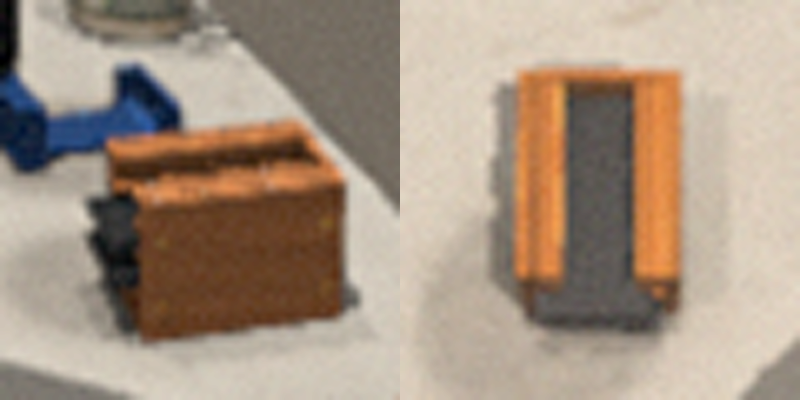

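View pics/c15t.png

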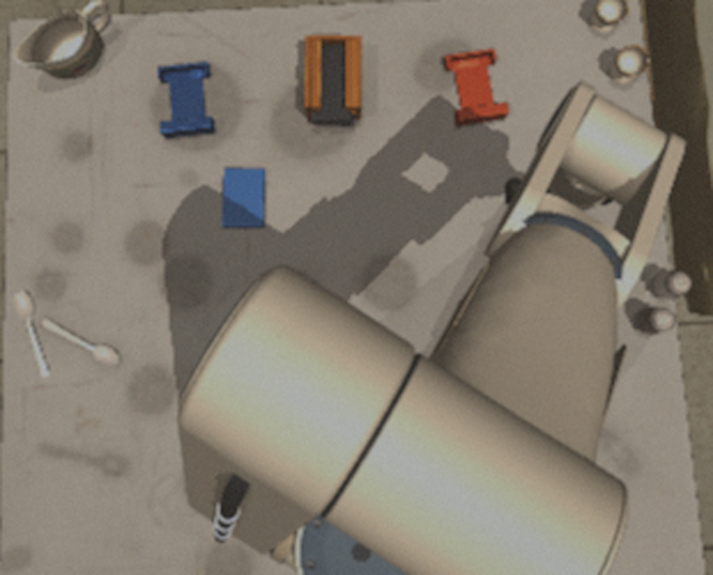

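```bash
python3 - <<'E'
from h import *
t=cv2.imread('pics/t10.png'); s=cv2.imread('pics/s15.png')
def crop(im,x0,x1,y0,y1,k,n):
    o=cv2.resize(im[y0:y1,x0:x1],None,fx=k,fy=k,interpolation=cv2.INTER_CUBIC); o=np.clip(o*1.5,0,255).astype(np.uint8)
    for i in range(0,x1-x0,5): cv2.putText(o,str(x0+i),(int((i+.5)*k),8),0,.35,(255,255,255),1)
    for i in range(0,y1-y0,5): cv2.putText(o,str(y0+i),(0,int((i+.5)*k+4)),0,.35,(255,255,255),1)
    return o
a=crop(t,385,425,230,275,9,'a'); b=crop(t,252,292,205,250,9,'b')
cv2.imwrite('pics/piles_t.png',np.hstack([a,b]))
a=crop(cv2.imread('pics/side0.png'),250,300,260,300,8,''); b=crop(s,265,315,190,230,8,'')
cv2.imwrite('pics/piles_s.png',np.hstack([a,b]))
E
```

```text
(no output)
```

View pics/piles_t.png

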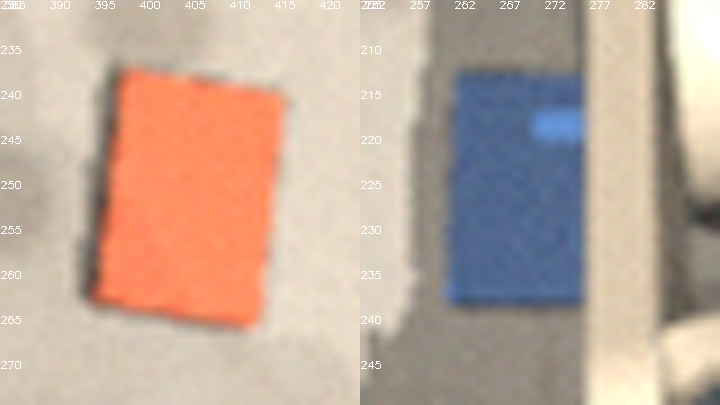

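View pics/piles_s.png

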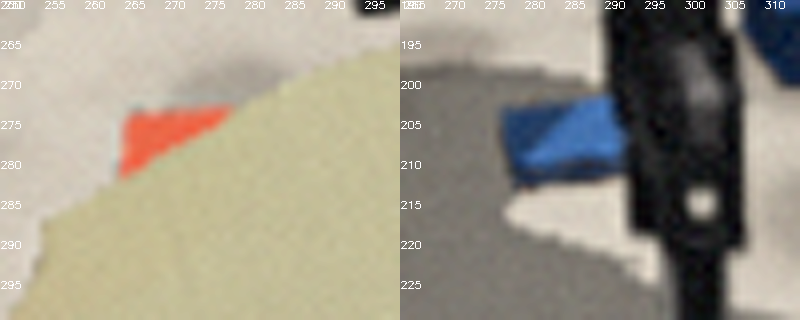

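```bash
cat >> h.py <<'E'
def crect(f,x0,x1,y0,y1,zs,ch='red',k=6,thr=None):
    a=f[y0:y1,x0:x1].astype(np.float32)
    m=a[...,2]-a[...,0] if ch=='red' else a[...,0]-a[...,2]
    m=cv2.resize(m,None,fx=k,fy=k,interpolation=cv2.INTER_CUBIC)
    hi=np.percentile(m,90); lo=np.percentile(m,10); thr=(hi+lo)/2 if thr is None else thr
    b=(m>thr).astype(np.uint8)
    c=max(cv2.findContours(b,cv2.RETR_EXTERNAL,cv2.CHAIN_APPROX_NONE)[0],key=cv2.contourArea)[:,0].astype(float)
    c=(c+0.5)/k-0.5+[x0,y0]
    for z in zs:
        w=ray('top',c,z)[:,:2]; r=cv2.minAreaRect(w.astype(np.float32))
        print(ch,'z',z,'thr',round(float(thr)),'ctr',np.round(r[0],1),'size',np.round(r[1],1),'ang',round(r[2],2))
    return c
E
python3 - <<'E'
from h import *
for fn in('top0','t10'):
    t=cv2.imread(f'pics/{fn}.png')
    crect(t,385,425,230,275,(16,24),'red')
t=cv2.imread('pics/top0.png'); crect(t,252,292,205,250,(16,24),'blue')
t=cv2.imread('pics/t1.png')
c=crect(cv2.imread('pics/top0.png'),350,395,155,200,(0,),'red')
E
```

```text
red z 16 thr 65 ctr [ 331.2 -306.4] size [63.6 91.3] ang 78.06
red z 24 thr 65 ctr [ 330.5 -304.8] size [63.3 90.8] ang 78.06
red z 16 thr 65 ctr [ 331.3 -306.3] size [63.7 91.2] ang 77.73
red z 24 thr 65 ctr [ 330.7 -304.6] size [63.4 90.7] ang 77.73
blue z 16 thr 26 ctr [446.2 154. ] size [62.7 89.9] ang 86.93
blue z 24 thr 26 ctr [445.  153.2] size [62.4 89.4] ang 86.93
red z 0 thr 66 ctr [ 607.7 -213.3] size [109.8  79.7] ang 7.61
```

```bash
python3 - <<'E'
from h import *
def floor(fn,x0,x1,rows,ch):
    f=cv2.imread(f'pics/{fn}.png').astype(float)
    m=(f[...,2]-f[...,0]) if ch=='red' else (f[...,0]-f[...,2])
    m=cv2.GaussianBlur(m,(3,3),0)
    L=[];R=[]
    for r in rows:
        p=m[r,x0:x1]; lev=(p.max()+np.median(np.r_[p[:4],p[-4:]]))/2
        c=cross(p,lev); L.append((x0+c[0],r));R.append((x0+c[-1],r))
    wl=ray('top',L,6);wr=ray('top',R,6)
    pl=np.polyfit(wl[:,0],wl[:,1],1);pr=np.polyfit(wr[:,0],wr[:,1],1)
    print(fn,ch,'slopes',pl[0].round(4),pr[0].round(4),'at605',np.polyval(pl,605).round(1),np.polyval(pr,605).round(1),'mid',((np.polyval(pl,605)+np.polyval(pr,605))/2).round(1))
    # axial profile along mid
    return (pl+pr)/2
for fn in('top0','t1','t10'):
    p=floor(fn,350,395,range(171,183),'red')
    f=cv2.imread(f'pics/{fn}.png')
    xs=np.arange(540,672,3.0); P=np.c_[xs,np.polyval(p,xs),np.full(len(xs),6.)]
    q=proj('top',P).astype(np.float32)
    v=cv2.remap(f,q[None,:,0],q[None,:,1],cv2.INTER_LINEAR)[0]
    if fn=='top0':
        for x,qq,vv in zip(xs,q,v): print(int(x),qq.round(1),vv)
for fn in('top0','t10'):
    p=floor(fn,228,268,range(177,189),'blue')
    f=cv2.imread(f'pics/{fn}.png')
    xs=np.arange(540,672,3.0); P=np.c_[xs,np.polyval(p,xs),np.full(len(xs),6.)]
    q=proj('top',P).astype(np.float32)
    v=cv2.remap(f,q[None,:,0],q[None,:,1],cv2.INTER_LINEAR)[0]
    if fn=='top0':
        for x,qq,vv in zip(xs,q,v): print(int(x),qq.round(1),vv)
E
```

```text
top0 red slopes 0.1065 0.0967 at605 -182.4 -233.5 mid -208.0
540 [373.9 194.3] [123 135 143]
543 [373.7 193.5] [105 116 128]
546 [373.5 192.6] [ 73  84 107]
549 [373.4 191.8] [39 51 88]
552 [373.2 191. ] [36 47 90]
555 [373.1 190.2] [ 45  61 130]
558 [372.9 189.4] [ 47  67 153]
561 [372.8 188.6] [ 46  69 161]
564 [372.6 187.7] [ 46  68 161]
567 [372.5 186.9] [ 45  69 161]
570 [372.3 186.1] [ 45  67 149]
573 [372.2 185.3] [ 44  66 147]
576 [372.  184.5] [ 48  68 156]
579 [371.9 183.7] [ 49  68 162]
582 [371.7 182.9] [ 45  66 160]
585 [371.6 182.1] [ 49  69 161]
588 [371.4 181.3] [ 48  69 162]
591 [371.3 180.4] [ 48  70 163]
594 [371.1 179.6] [ 47  71 162]
597 [371.  178.8] [ 44  68 160]
600 [370.8 178. ] [ 46  67 161]
603 [370.7 177.2] [ 47  69 162]
606 [370.5 176.4] [ 47  69 161]
609 [370.4 175.6] [ 45  68 160]
612 [370.2 174.8] [ 45  68 159]
615 [370.1 174. ] [ 45  67 159]
618 [369.9 173.2] [ 46  69 160]
621 [369.8 172.4] [ 46  67 159]
624 [369.6 171.6] [ 47  66 159]
627 [369.5 170.8] [ 47  66 160]
630 [369.3 170. ] [ 48  68 160]
633 [369.2 169.2] [ 52  75 163]
636 [369.  168.4] [ 5
[... 1255 characters left out ...]
9 [245.9 182. ] [99 66 52]
612 [245.9 181.2] [101  71  54]
615 [245.8 180.4] [102  71  55]
618 [245.7 179.5] [103  70  56]
621 [245.7 178.7] [101  70  54]
624 [245.6 177.9] [100  67  50]
627 [245.6 177.1] [101  69  52]
630 [245.5 176.3] [100  68  52]
633 [245.4 175.5] [99 68 51]
636 [245.4 174.7] [99 68 51]
639 [245.3 173.9] [100  70  53]
642 [245.3 173.1] [100  69  52]
645 [245.2 172.3] [98 67 52]
648 [245.1 171.5] [92 63 50]
651 [245.1 170.7] [78 55 46]
654 [245.  169.9] [61 45 43]
657 [245.  169.1] [66 50 46]
660 [244.9 168.3] [90 71 63]
663 [244.8 167.5] [105  97  94]
666 [244.8 166.7] [115 119 124]
669 [244.7 165.9] [122 135 144]
t10 blue slopes 0.0586 0.0449 at605 263.1 211.7 mid 237.4
```

```bash
python3 - <<'E'
from h import *
s=cv2.imread('pics/s15.png'); 
def ov(x0,x1,y0,y1,k,c,yaw,name,im=s,pts=None):
    o=cv2.resize(im[y0:y1,x0:x1],None,fx=k,fy=k,interpolation=cv2.INTER_CUBIC); o=np.clip(o*1.6,0,255).astype(np.uint8)
    u=np.array([np.cos(yaw),np.sin(yaw)]);v=np.array([-u[1],u[0]])
    for (a,b,z) in pts:
        w=np.array(c)+u*a+v*b; q=proj('side',[[w[0],w[1],z]])[0]; q=((q-[x0,y0]+.5)*k-.5)
        cv2.circle(o,(int(q[0]),int(q[1])),3,(0,255,255),-1)
    cv2.imwrite(name,o)
P=[(-54,b,z) for b in(-39,39) for z in(0,44)]+[(54,b,z) for b in(-39,39) for z in(0,28)]+[(-37,b,44) for b in(-39,39)]
ov(330,390,225,265,12,(600,-208.5),0.11,'pics/ovr.png',s,P)
ov(290,350,170,210,12,(600,237),0.053,'pics/ovb.png',s,P)
E
```

```text
(no output)
```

View pics/ovr.png

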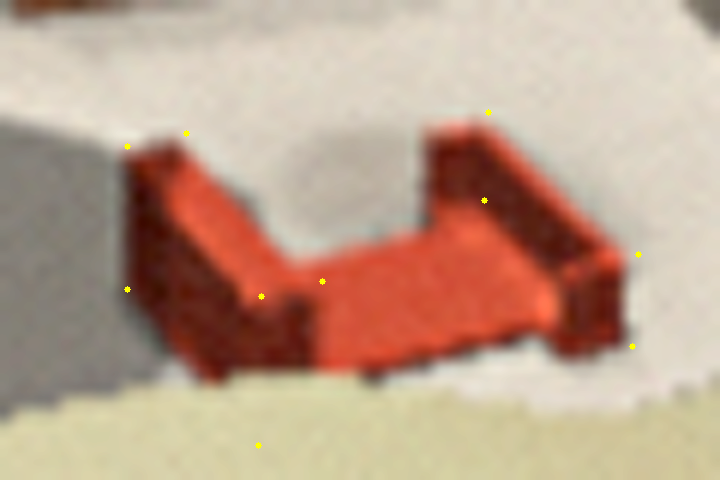

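View pics/ovb.png

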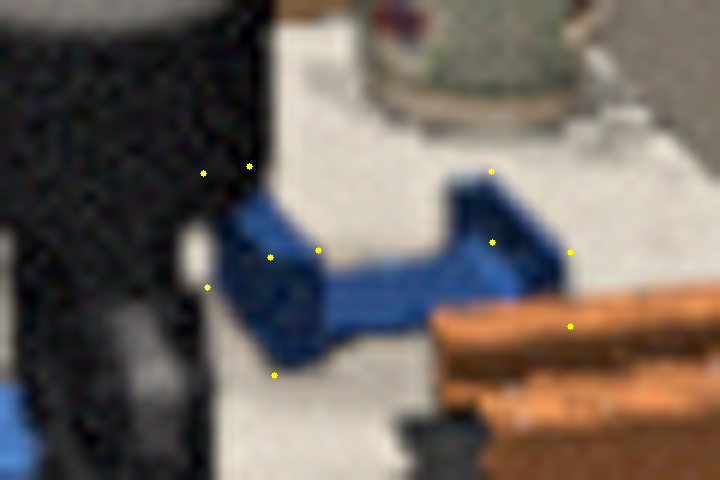

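```bash
python3 - <<'E'
from h import *
go(323.2,-303.8,60,1.36)
E
```

```text
now [ 395.9 -275.7  150.7] yaw 1.5087 j6 -2.108 open 0.852 t 16.62 -> tr cm [-3.26 -6.93  9.19] twist 0.1487
```

Request:
arm_command:
  plan:
    - {"translation": [-1.5,-3,1],"twist": 0.08,"gripper": 0.85}
    - {"translation": [-3,-6,3],"twist": 0.149,"gripper": 0.85}
    - {"translation": [-3.3,-6.9,5],"twist": 0.149,"gripper": 0.85}
    - {"translation": [-3.3,-6.9,8],"twist": 0.149,"gripper": 0.85}
    - {"translation": [-3.3,-6.9,9.2],"twist": 0.149,"gripper": 0.85}

```text
clock: 17.03
eef_pos: [322.0, -303.4, 57.6]
tcp_rot: [-3.123, 0.001, 1.358]
contact_force: [-0.9, 0.8, -0.1]
opening: 0.855
```

```bash
python3 - <<'E'
from h import *
go(323.2,-303.8,-1,1.36)
s=grab_frame('side'); t=grab_frame('top')
a=cv2.resize(s[210:300,220:320],None,fx=4,fy=4,interpolation=cv2.INTER_CUBIC)
b=cv2.resize(t[200:290,360:460],None,fx=4,fy=4,interpolation=cv2.INTER_CUBIC)
cv2.imwrite('pics/c16.png',np.clip(np.hstack([a,b])*1.5,0,255).astype(np.uint8))
E
```

```text
now [ 322.  -303.4   57.6] yaw 1.358 j6 -2.096 open 0.855 t 17.03 -> tr cm [-0.01  0.23  5.86] twist -0.002
```

View pics/c16.png

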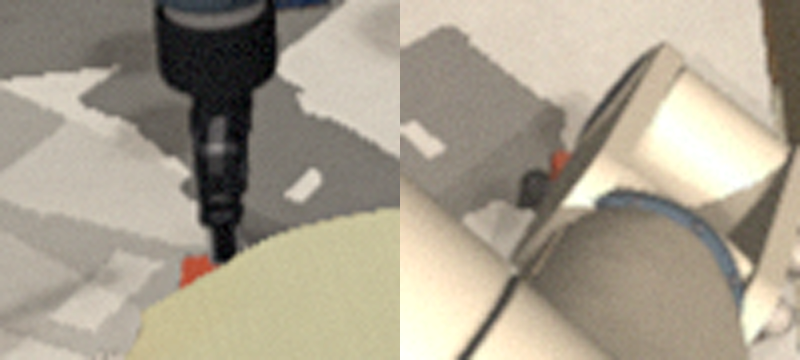

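Request:
arm_command:
  plan:
    - {"translation": [0,0.2,2.5],"twist": 0,"gripper": 0.85}
    - {"translation": [0,0.2,4.5],"twist": 0,"gripper": 0.85}
    - {"translation": [0,0.2,5.5],"twist": 0,"gripper": 0.85}
    - {"translation": [0,0.2,5.8],"twist": 0,"gripper": 0.85}
    - {"translation": [0,0.2,5.8],"twist": 0,"gripper": 0.85}

```text
clock: 17.55
eef_pos: [323.4, -303.0, 0.2]
tcp_rot: [-3.121, -0.0, 1.36]
contact_force: [-0.7, -0.7, 0.1]
opening: 0.852
```

Request:
arm_command:
  plan:
    - {"translation": [0,0,0],"twist": 0,"gripper": 0.6}
    - {"translation": [0,0,0],"twist": 0,"gripper": 0.6}
    - {"translation": [0,0,0],"twist": 0,"gripper": 0.6}
    - {"translation": [0,0,0],"twist": 0,"gripper": 0.6}
    - {"translation": [0,0,0],"twist": 0,"gripper": 0.6}
  squeeze: 40

```text
clock: 17.97
eef_pos: [324.2, -303.5, 1.3]
tcp_rot: [-3.123, 0.001, 1.36]
contact_force: [-1.4, 1.2, 8.5]
opening: 0.715
```

Request:
arm_command:
  plan:
    - {"translation": [0,0,-0.5],"twist": 0,"gripper": 0.6}
    - {"translation": [0,0,-2],"twist": 0,"gripper": 0.6}
    - {"translation": [0,0,-4],"twist": 0,"gripper": 0.6}
    - {"translation": [0,0,-7],"twist": 0,"gripper": 0.6}
    - {"translation": [0,0,-10],"twist": 0,"gripper": 0.6}

```text
clock: 18.38
eef_pos: [325.4, -303.3, 102.5]
tcp_rot: [-3.122, -0.0, 1.36]
contact_force: [1.0, -1.2, -1.3]
opening: 0.717
```

```bash
python3 - <<'E'
from h import *
s=grab_frame('side'); t=grab_frame('top')
print(sense()['contact_force'])
a=cv2.resize(s[190:280,220:320],None,fx=4,fy=4,interpolation=cv2.INTER_CUBIC)
b=cv2.resize(t[200:290,360:460],None,fx=4,fy=4,interpolation=cv2.INTER_CUBIC)
cv2.imwrite('pics/c17.png',np.clip(np.hstack([a,b])*1.5,0,255).astype(np.uint8))
E
```

```text
[ 0.57840578 -0.47844655 -1.7089644 ]
```

View pics/c17.png

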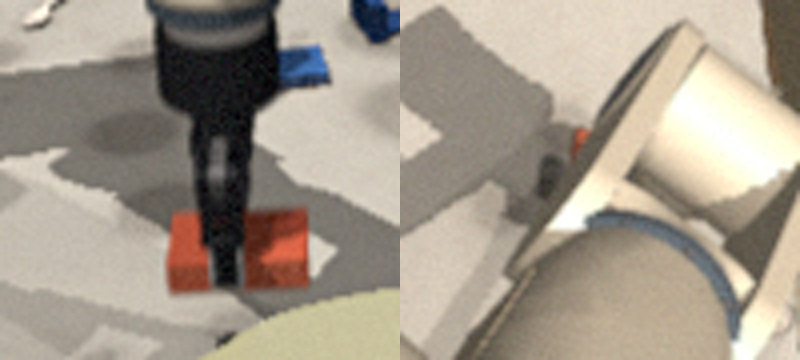

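Request:
arm_command:
  plan:
    - {"translation": [0,0,4],"twist": 0,"gripper": 0.6}
    - {"translation": [0,0,8],"twist": 0,"gripper": 0.6}
    - {"translation": [0,0,9.7],"twist": 0,"gripper": 0.6}
    - {"translation": [0,0,10],"twist": 0,"gripper": 0.6}
    - {"translation": [0,0,10.1],"twist": 0,"gripper": 0.6}

```text
clock: 18.9
eef_pos: [326.1, -305.3, 3.7]
tcp_rot: [-3.127, 0.003, 1.36]
contact_force: [0.2, -0.2, -0.9]
opening: 0.718
```

Request:
arm_command:
  plan:
    - {"translation": [0,0,0],"twist": 0,"gripper": 0.8}
    - {"translation": [0,0,0],"twist": 0,"gripper": 0.8}
    - {"translation": [0,0,0.3],"twist": 0,"gripper": 0.8}
    - {"translation": [0,0,0.5],"twist": 0,"gripper": 0.8}
    - {"translation": [0,0,0.5],"twist": 0,"gripper": 0.8}

```text
clock: 19.32
eef_pos: [326.3, -305.6, -0.9]
tcp_rot: [-3.128, 0.004, 1.36]
contact_force: [0.4, 0.1, 0.4]
opening: 0.796
```

Request:
arm_command:
  plan:
    - {"translation": [0,0,0.15],"twist": 0,"gripper": 0.8}
    - {"translation": [0,0,0.3],"twist": 0,"gripper": 0.8}
    - {"translation": [0,0,0.35],"twist": 0,"gripper": 0.8}
    - {"translation": [0,0,0.35],"twist": 0,"gripper": 0.8}
    - {"translation": [0,0,0.35],"twist": 0,"gripper": 0.6}

```text
clock: 19.73
eef_pos: [326.2, -305.6, -4.3]
tcp_rot: [-3.128, 0.004, 1.36]
contact_force: [-0.4, -1.0, 4.2]
opening: 0.721
```

Request:
arm_command:
  plan:
    - {"translation": [0,0,0],"twist": 0,"gripper": 0.6}
    - {"translation": [0,0,0],"twist": 0,"gripper": 0.6}
    - {"translation": [0,0,0],"twist": 0,"gripper": 0.6}
    - {"translation": [0,0,0],"twist": 0,"gripper": 0.6}
    - {"translation": [0,0,0],"twist": 0,"gripper": 0.6}

```text
clock: 20.15
eef_pos: [326.2, -305.6, -4.3]
tcp_rot: [-3.128, 0.004, 1.36]
contact_force: [-0.2, -0.7, 1.2]
opening: 0.717
```

Request:
arm_command:
  plan:
    - {"translation": [0,0,-1],"twist": 0,"gripper": 0.6}
    - {"translation": [0,0,-3],"twist": 0,"gripper": 0.6}
    - {"translation": [0,0,-6],"twist": 0,"gripper": 0.6}
    - {"translation": [0,0,-9],"twist": 0,"gripper": 0.6}
    - {"translation": [0,0,-11],"twist": 0,"gripper": 0.6}

```text
clock: 20.57
eef_pos: [328.1, -305.8, 108.4]
tcp_rot: [-3.129, 0.004, 1.36]
contact_force: [1.3, -1.2, -2.0]
opening: 0.721
```

```bash
python3 - <<'E'
from h import *
go(605.5,-207.9,100,1.679)
print(sense()['contact_force'])
E
```

```text
now [ 328.1 -305.8  108.4] yaw 1.3596 j6 -2.095 open 0.721 t 20.57 -> tr cm [15.39 25.08  0.46] twist -0.3194
[ 1.27634646 -1.22087576 -1.96450943]
```

Request:
arm_command:
  plan:
    - {"translation": [2,3.3,0],"twist": -0.06,"gripper": 0.6}
    - {"translation": [4,6.6,0],"twist": -0.12,"gripper": 0.6}
    - {"translation": [6,9.9,0],"twist": -0.18,"gripper": 0.6}
    - {"translation": [8,13.2,0],"twist": -0.24,"gripper": 0.6}
    - {"translation": [10,16.5,0],"twist": -0.32,"gripper": 0.6}

```text
clock: 20.98
eef_pos: [511.8, -241.5, 106.7]
tcp_rot: [-3.129, 0.0, 1.682]
contact_force: [-0.2, -1.3, -1.5]
opening: 0.717
```

```bash
python3 - <<'E'
from h import *
go(605.5,-207.9,90,1.679)
E
```

```text
now [ 511.8 -241.5  106.7] yaw 1.6822 j6 -2.116 open 0.717 t 20.98 -> tr cm [2.3  9.71 1.54] twist 0.0032
```

Request:
arm_command:
  plan:
    - {"translation": [0.8,3.3,0.5],"twist": 0.003,"gripper": 0.6}
    - {"translation": [1.6,6.6,1],"twist": 0.003,"gripper": 0.6}
    - {"translation": [2.2,9.4,1.5],"twist": 0.003,"gripper": 0.6}
    - {"translation": [2.3,9.7,1.5],"twist": 0.003,"gripper": 0.6}
    - {"translation": [2.3,9.7,1.5],"twist": 0.003,"gripper": 0.6}

```text
clock: 21.4
eef_pos: [606.3, -206.8, 90.2]
tcp_rot: [-3.128, -0.0, 1.681]
contact_force: [-0.4, -0.5, -2.4]
opening: 0.719
```

```bash
python3 - <<'E'
from h import *
s=grab_frame('side'); t=grab_frame('top')
go(605.5,-207.9,60,1.679)
a=cv2.resize(s[190:280,310:410],None,fx=4,fy=4,interpolation=cv2.INTER_CUBIC)
b=cv2.resize(t[145:235,320:420],None,fx=4,fy=4,interpolation=cv2.INTER_CUBIC)
cv2.imwrite('pics/c18.png',np.clip(np.hstack([a,b])*1.5,0,255).astype(np.uint8))
E
```

```text
now [ 604.2 -207.8   90.4] yaw 1.6795 j6 -2.005 open 0.717 t 21.5 -> tr cm [-0.02  0.17  3.04] twist 0.0005
```

View pics/c18.png

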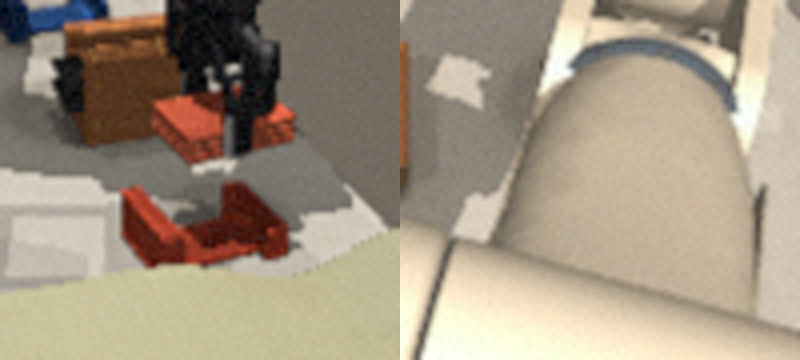

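```bash
python3 - <<'E'
from h import *
s=grab_frame('side'); cv2.imwrite('pics/s19.png',s)
x0,x1,y0,y1,k=340,395,205,260,10
o=cv2.resize(s[y0:y1,x0:x1],None,fx=k,fy=k,interpolation=cv2.INTER_CUBIC); o=np.clip(o*1.7,0,255).astype(np.uint8)
yaw=0.108;u=np.array([np.cos(yaw),np.sin(yaw)]);v=np.array([-u[1],u[0]]);c=np.array([599.5,-208.6])
def pt(a,b,z,col):
    w=c+u*a+v*b; q=proj('side',[[w[0],w[1],z]])[0]; q=((q-[x0,y0]+.5)*k-.5); cv2.circle(o,(int(q[0]),int(q[1])),3,col,-1)
e=sense()['eef_pos']; d=e[:2]-c; X=d@u; Y=d@v; zb=e[2]+4.3; print('pads at box',X,Y,'bottom',zb)
for a in(X+7-45,X+7+45):
    for b in(-31,31):
        for z in(zb,zb+24): pt(a,Y+b,z,(0,255,0))
for a,z in((-54,44),(54,28),(-37,44)):
    for b in(-39,39): pt(a,b,z,(0,255,255))
cv2.imwrite('pics/c19.png',o)
E
```

```text
pads at box 4.558333510102816 -0.04301500255680757 bottom 94.83421614077403
```

View pics/c19.png

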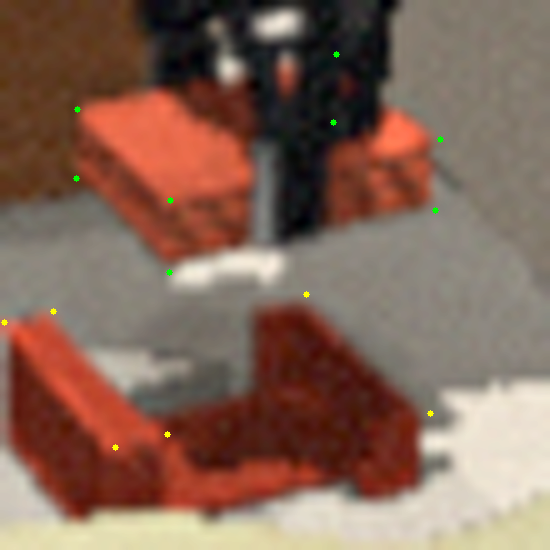

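Request:
arm_command:
  plan:
    - {"translation": [0,0.2,1.5],"twist": 0,"gripper": 0.6}
    - {"translation": [0,0.2,3],"twist": 0,"gripper": 0.6}
    - {"translation": [0,0.2,4.5],"twist": 0,"gripper": 0.6}
    - {"translation": [0,0.2,5.5],"twist": 0,"gripper": 0.6}
    - {"translation": [0,0.2,5.7],"twist": 0,"gripper": 0.6}
  squeeze: 30

```text
clock: 21.97
eef_pos: [602.9, -208.0, 31.1]
tcp_rot: [-3.124, -0.002, 1.678]
contact_force: [-0.3, -0.4, -2.2]
opening: 0.716
```

```bash
cat >> h.py <<'E'
def boxpos(c,yaw,off=0,zoff=0):
    u=np.array([np.cos(yaw),np.sin(yaw)]);v=np.array([-u[1],u[0]])
    s=sense(); d=s['eef_pos'][:2]-np.array(c); print('pads X %.1f Y %.1f tcpz %.1f  F %s T %s open %.3f t %.1f'%(d@u,d@v,s['eef_pos'][2],s['contact_force'].round(1),s['wrist_torque'].round(2),s['opening'],s['clock']))
E
python3 - <<'E'
from h import *
boxpos((599.5,-208.6),0.108)
s=grab_frame('side')
x0,x1,y0,y1,k=330,400,200,260,10
cv2.imwrite('pics/c20.png',np.clip(1.6*cv2.resize(s[y0:y1,x0:x1],None,fx=k,fy=k,interpolation=cv2.INTER_CUBIC),0,255).astype(np.uint8))
E
```

```text
pads X 3.5 Y 0.3 tcpz 31.1  F [-0.3 -0.4 -2.2] T [ 0.02  0.02 -0.04] open 0.716 t 22.0
```

View pics/c20.png

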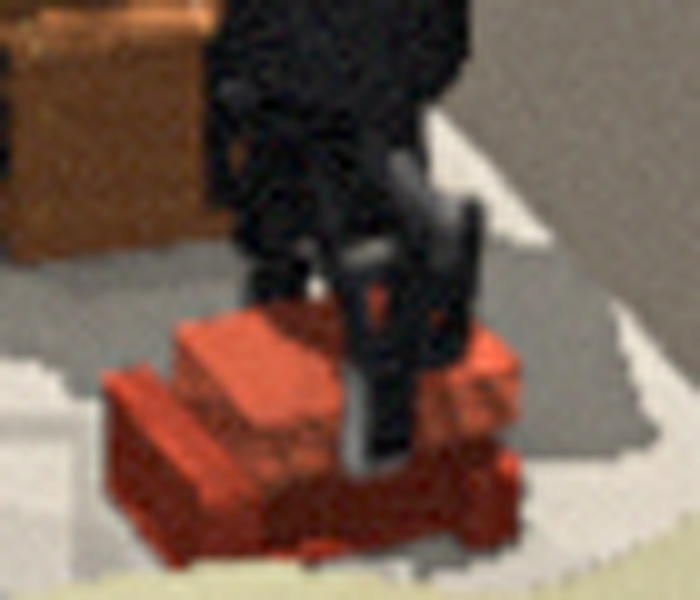

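Request:
arm_command:
  plan:
    - {"translation": [0,0.3,0],"twist": 0,"gripper": 0.6}
    - {"translation": [0,0.3,0],"twist": 0,"gripper": 0.6}
    - {"translation": [0,0.3,0.3],"twist": 0,"gripper": 0.6}
    - {"translation": [0,0.3,0.5],"twist": 0,"gripper": 0.6}
    - {"translation": [0,0.3,0.6],"twist": 0,"gripper": 0.6}

```text
clock: 22.43
eef_pos: [606.5, -207.7, 25.8]
tcp_rot: [-3.125, -0.001, 1.678]
contact_force: [0.0, 0.2, -1.4]
opening: 0.716
```

```bash
python3 - <<'E'
from h import *
boxpos((599.5,-208.6),0.108)
E
```

```text
pads X 7.1 Y 0.1 tcpz 25.8  F [ 0.   0.2 -1.4] T [0.01 0.01 0.  ] open 0.716 t 22.4
```

Request:
arm_command:
  plan:
    - {"translation": [0,0,0.15],"twist": 0,"gripper": 0.6}
    - {"translation": [0,0,0.3],"twist": 0,"gripper": 0.6}
    - {"translation": [0,0,0.45],"twist": 0,"gripper": 0.6}
    - {"translation": [0,0,0.55],"twist": 0,"gripper": 0.6}
    - {"translation": [0,0,0.6],"twist": 0,"gripper": 0.6}

```text
clock: 22.85
eef_pos: [606.2, -207.8, 20.6]
tcp_rot: [-3.124, -0.001, 1.678]
contact_force: [-6.5, 0.5, 9.9]
opening: 0.718
```

```bash
python3 - <<'E'
from h import *
boxpos((599.5,-208.6),0.108)
s=grab_frame('side')
x0,x1,y0,y1,k=330,400,200,260,10
cv2.imwrite('pics/c21.png',np.clip(1.6*cv2.resize(s[y0:y1,x0:x1],None,fx=k,fy=k,interpolation=cv2.INTER_CUBIC),0,255).astype(np.uint8))
E
```

```text
pads X 6.7 Y 0.1 tcpz 20.6  F [-6.5  0.5  9.9] T [0.09 0.5  0.02] open 0.718 t 22.9
```

View pics/c21.png

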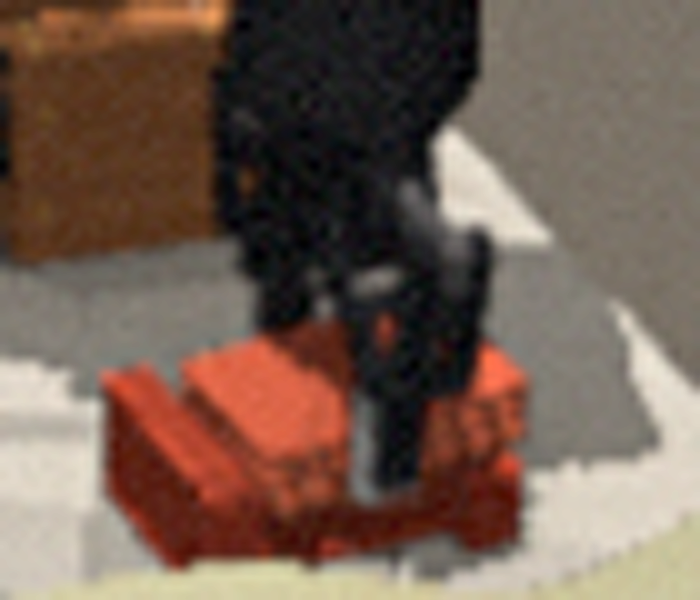

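Request:
arm_command:
  plan:
    - {"translation": [0,0,0.15],"twist": 0,"gripper": 0.6}
    - {"translation": [0,0,0.3],"twist": 0,"gripper": 0.6}
    - {"translation": [0,0,0.45],"twist": 0,"gripper": 0.6}
    - {"translation": [0,0,0.6],"twist": 0,"gripper": 0.6}
    - {"translation": [0,0,0.6],"twist": 0,"gripper": 0.6}

```text
clock: 23.32
eef_pos: [605.7, -207.9, 15.4]
tcp_rot: [-3.124, -0.001, 1.678]
contact_force: [-5.8, 0.6, 7.8]
opening: 0.716
```

```bash
python3 - <<'E'
from h import *
boxpos((599.5,-208.6),0.108)
s=grab_frame('side')
x0,x1,y0,y1,k=330,400,200,260,10
cv2.imwrite('pics/c22.png',np.clip(1.6*cv2.resize(s[y0:y1,x0:x1],None,fx=k,fy=k,interpolation=cv2.INTER_CUBIC),0,255).astype(np.uint8))
E
```

```text
pads X 6.3 Y 0.0 tcpz 15.4  F [-5.8  0.6  7.8] T [ 0.14  0.44 -0.06] open 0.716 t 23.3
```

View pics/c22.png

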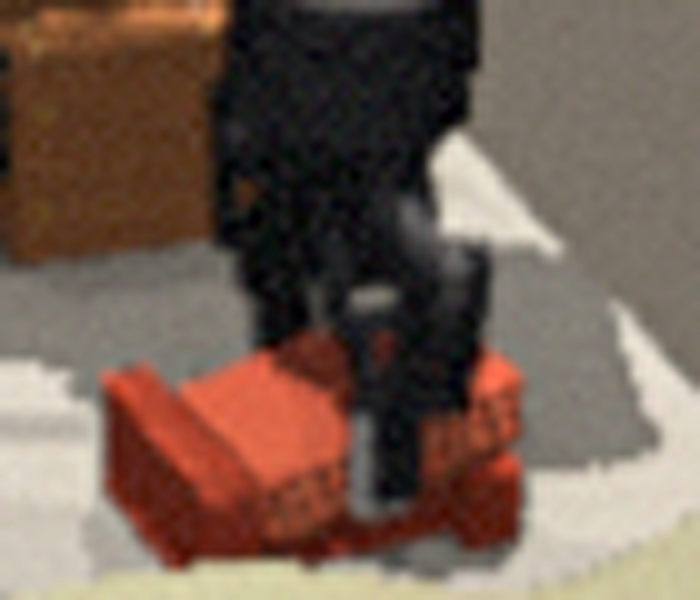

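Request:
arm_command:
  plan:
    - {"translation": [0,0,0.15],"twist": 0,"gripper": 0.6}
    - {"translation": [0,0,0.3],"twist": 0,"gripper": 0.6}
    - {"translation": [0,0,0.4],"twist": 0,"gripper": 0.6}
    - {"translation": [0,0,0.4],"twist": 0,"gripper": 0.6}
    - {"translation": [0,0,0.4],"twist": 0,"gripper": 0.6}

```text
clock: 23.78
eef_pos: [605.5, -208.0, 12.3]
tcp_rot: [-3.124, -0.001, 1.678]
contact_force: [-4.3, 0.0, 7.8]
opening: 0.718
```

```bash
python3 - <<'E'
from h import *
boxpos((599.5,-208.6),0.108)
s=grab_frame('side')
x0,x1,y0,y1,k=330,400,200,260,10
cv2.imwrite('pics/c23.png',np.clip(1.6*cv2.resize(s[y0:y1,x0:x1],None,fx=k,fy=k,interpolation=cv2.INTER_CUBIC),0,255).astype(np.uint8))
E
```

```text
pads X 6.0 Y 0.0 tcpz 12.3  F [-4.3  0.   7.8] T [0.17 0.32 0.07] open 0.718 t 23.8
```

View pics/c23.png

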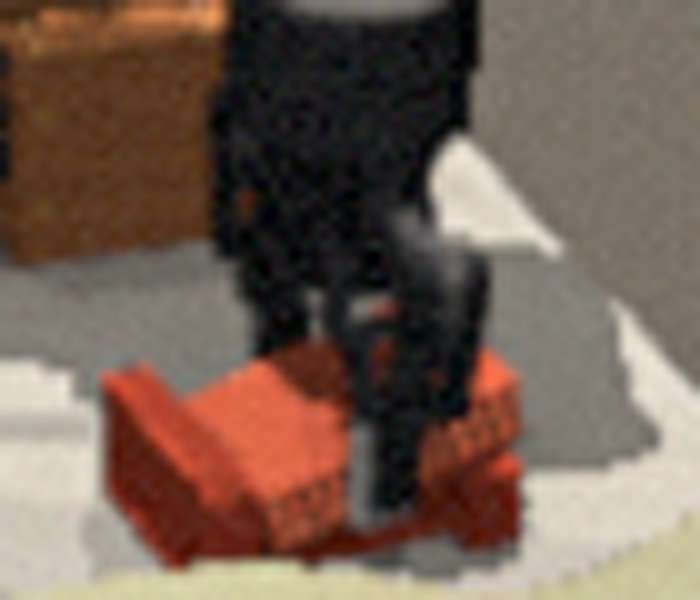

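Request:
arm_command:
  plan:
    - {"translation": [0,-0.2,0.05],"twist": 0,"gripper": 0.6}
    - {"translation": [0,-0.4,0.05],"twist": 0,"gripper": 0.6}
    - {"translation": [0,-0.6,0.05],"twist": 0,"gripper": 0.6}
    - {"translation": [0,-0.7,0.05],"twist": 0,"gripper": 0.6}
    - {"translation": [0,-0.7,0.05],"twist": 0,"gripper": 0.6}

```text
clock: 24.25
eef_pos: [597.9, -208.6, 11.6]
tcp_rot: [-3.123, -0.001, 1.678]
contact_force: [-0.5, -0.6, -2.3]
opening: 0.717
```

```bash
python3 - <<'E'
from h import *
boxpos((599.5,-208.6),0.108)
s=grab_frame('side')
x0,x1,y0,y1,k=330,400,200,260,10
cv2.imwrite('pics/c24.png',np.clip(1.6*cv2.resize(s[y0:y1,x0:x1],None,fx=k,fy=k,interpolation=cv2.INTER_CUBIC),0,255).astype(np.uint8))
E
```

```text
pads X -1.5 Y 0.1 tcpz 11.6  F [-0.5 -0.6 -2.3] T [ 0.03  0.01 -0.  ] open 0.717 t 24.2
```

View pics/c24.png

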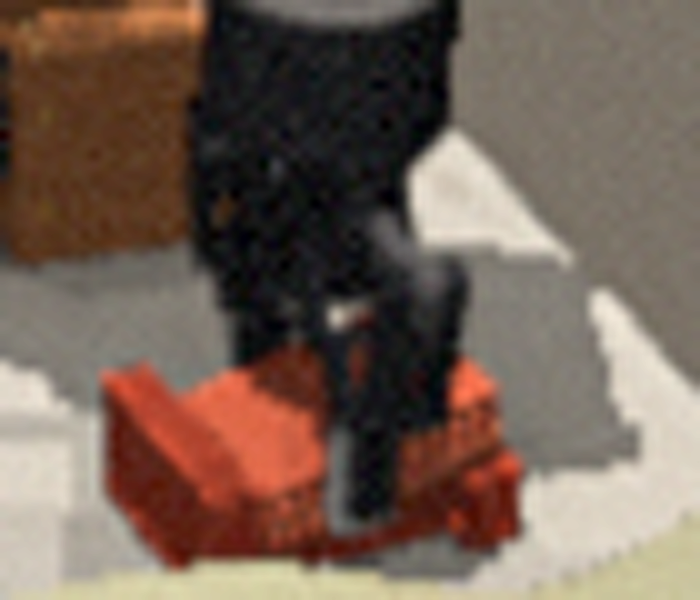

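Request:
arm_command:
  plan:
    - {"translation": [0,-0.2,0],"twist": 0,"gripper": 0.6}
    - {"translation": [0,-0.4,0],"twist": 0,"gripper": 0.6}
    - {"translation": [0,-0.45,0.1],"twist": 0,"gripper": 0.6}
    - {"translation": [0,-0.45,0.25],"twist": 0,"gripper": 0.6}
    - {"translation": [0,-0.45,0.4],"twist": 0,"gripper": 0.6}

```text
clock: 24.72
eef_pos: [594.1, -209.2, 8.3]
tcp_rot: [-3.124, -0.001, 1.678]
contact_force: [-0.3, 1.9, 10.3]
opening: 0.723
```

```bash
python3 - <<'E'
from h import *
boxpos((599.5,-208.6),0.108)
s=grab_frame('side')
x0,x1,y0,y1,k=330,400,200,260,10
cv2.imwrite('pics/c25.png',np.clip(1.6*cv2.resize(s[y0:y1,x0:x1],None,fx=k,fy=k,interpolation=cv2.INTER_CUBIC),0,255).astype(np.uint8))
E
```

```text
pads X -5.4 Y -0.0 tcpz 8.3  F [-0.3  1.9 10.3] T [ 0.35  0.43 -0.04] open 0.723 t 24.7
```

View pics/c25.png

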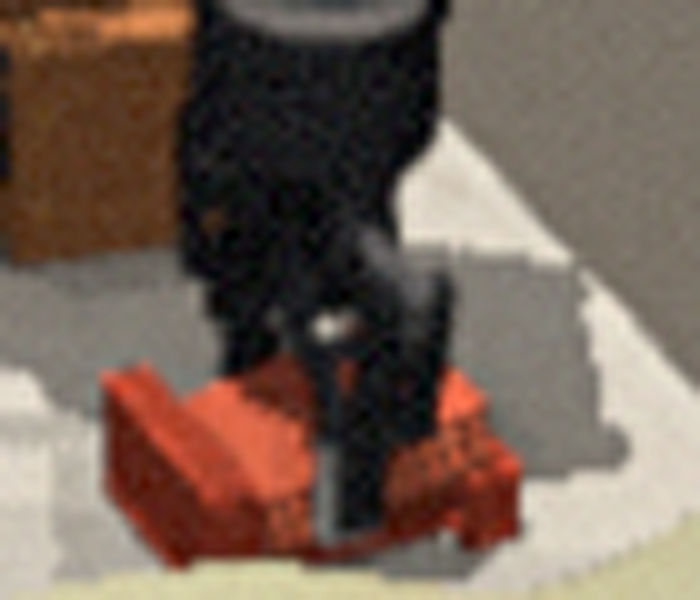

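Request:
arm_command:
  plan:
    - {"translation": [0,0,0.15],"twist": 0,"gripper": 0.6}
    - {"translation": [0,0,0.3],"twist": 0,"gripper": 0.6}
    - {"translation": [0,0,0.4],"twist": 0,"gripper": 0.6}
    - {"translation": [0,0,0.4],"twist": 0,"gripper": 0.6}
    - {"translation": [0,0,0.4],"twist": 0,"gripper": 0.6}

```text
clock: 25.18
eef_pos: [594.9, -209.3, 6.7]
tcp_rot: [-3.125, -0.001, 1.678]
contact_force: [-5.2, 3.0, 23.2]
opening: 0.717
```

```bash
python3 - <<'E'
from h import *
boxpos((599.5,-208.6),0.108)
s=grab_frame('side')
x0,x1,y0,y1,k=330,400,200,260,10
cv2.imwrite('pics/c26.png',np.clip(1.6*cv2.resize(s[y0:y1,x0:x1],None,fx=k,fy=k,interpolation=cv2.INTER_CUBIC),0,255).astype(np.uint8))
E
```

```text
pads X -4.7 Y -0.2 tcpz 6.7  F [-5.2  3.  23.2] T [ 0.53  1.27 -0.11] open 0.717 t 25.2
```

View pics/c26.png

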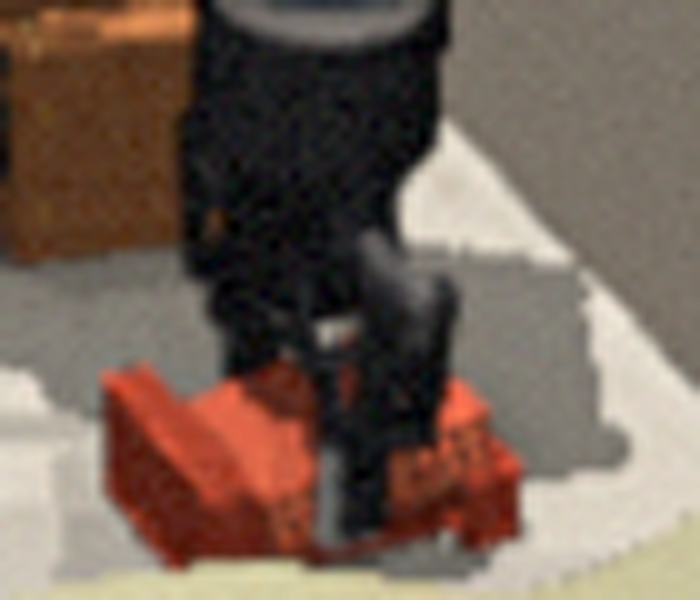

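Request:
arm_command:
  plan:
    - {"translation": [0,0,-0.2],"twist": 0,"gripper": 0.6}
    - {"translation": [0,-0.2,-0.3],"twist": 0,"gripper": 0.6}
    - {"translation": [0,-0.3,-0.3],"twist": 0,"gripper": 0.6}
    - {"translation": [0,-0.3,-0.3],"twist": 0,"gripper": 0.6}
    - {"translation": [0,-0.3,-0.3],"twist": 0,"gripper": 0.6}

```text
clock: 25.65
eef_pos: [591.7, -209.5, 9.3]
tcp_rot: [-3.125, -0.001, 1.678]
contact_force: [0.2, -0.7, -1.4]
opening: 0.718
```

```bash
python3 - <<'E'
from h import *
boxpos((599.5,-208.6),0.108)
E
```

```text
pads X -7.8 Y -0.1 tcpz 9.3  F [ 0.2 -0.7 -1.4] T [-0.03 -0.   -0.01] open 0.718 t 25.6
```

Request:
arm_command:
  plan:
    - {"translation": [0,0,0.15],"twist": 0,"gripper": 0.6}
    - {"translation": [0,0,0.3],"twist": 0,"gripper": 0.6}
    - {"translation": [0,0,0.4],"twist": 0,"gripper": 0.6}
    - {"translation": [0,0,0.4],"twist": 0,"gripper": 0.6}
    - {"translation": [0,0,0.4],"twist": 0,"gripper": 0.6}

```text
clock: 26.07
eef_pos: [592.4, -209.5, 5.9]
tcp_rot: [-3.126, -0.001, 1.678]
contact_force: [-0.4, 0.9, 6.9]
opening: 0.722
```

```bash
python3 - <<'E'
from h import *
boxpos((599.5,-208.6),0.108)
s=grab_frame('side')
x0,x1,y0,y1,k=330,400,200,260,10
cv2.imwrite('pics/c27.png',np.clip(1.6*cv2.resize(s[y0:y1,x0:x1],None,fx=k,fy=k,interpolation=cv2.INTER_CUBIC),0,255).astype(np.uint8))
E
```

```text
pads X -7.1 Y -0.2 tcpz 5.9  F [-0.4  0.9  6.9] T [ 0.27  0.27 -0.03] open 0.722 t 26.1
```

View pics/c27.png

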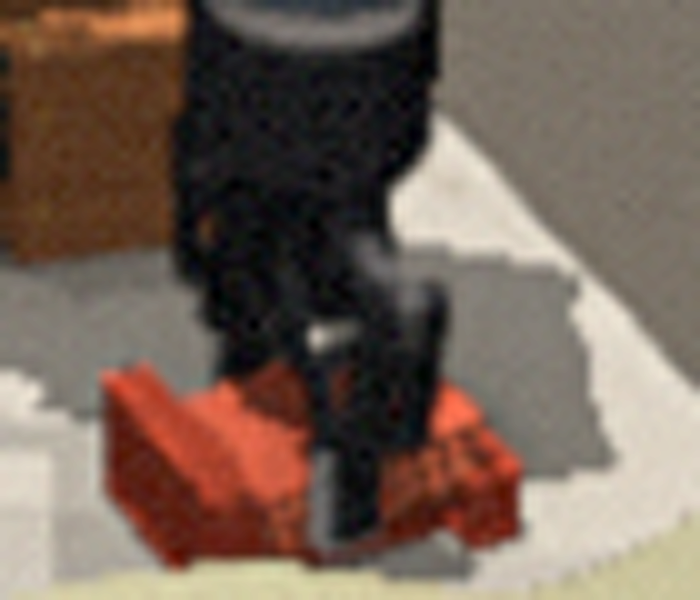

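Now the +x end goes freely down inside. Continue to flat.

Request:
arm_command:
  plan:
    - {"translation": [0,0,0.15],"twist": 0,"gripper": 0.6}
    - {"translation": [0,0,0.3],"twist": 0,"gripper": 0.6}
    - {"translation": [0,0,0.4],"twist": 0,"gripper": 0.6}
    - {"translation": [0,0,0.4],"twist": 0,"gripper": 0.6}
    - {"translation": [0,0,0.4],"twist": 0,"gripper": 0.6}

```text
clock: 26.53
eef_pos: [593.9, -209.5, 2.9]
tcp_rot: [-3.129, -0.0, 1.677]
contact_force: [1.5, 2.5, 7.6]
opening: 0.717
```

```bash
python3 - <<'E'
from h import *
boxpos((599.5,-208.6),0.108)
E
```

```text
pads X -5.7 Y -0.2 tcpz 2.9  F [1.5 2.5 7.6] T [ 0.51  0.11 -0.09] open 0.717 t 26.5
```

Request:
arm_command:
  plan:
    - {"translation": [0,0,0.15],"twist": 0,"gripper": 0.6}
    - {"translation": [0,0,0.3],"twist": 0,"gripper": 0.6}
    - {"translation": [0,0,0.35],"twist": 0,"gripper": 0.6}
    - {"translation": [0,0,0.35],"twist": 0,"gripper": 0.6}
    - {"translation": [0,0,0.35],"twist": 0,"gripper": 0.6}

```text
clock: 26.95
eef_pos: [595.1, -209.3, 0.3]
tcp_rot: [-3.131, -0.0, 1.677]
contact_force: [0.8, 2.9, 8.9]
opening: 0.718
```

```bash
python3 - <<'E'
from h import *
boxpos((599.5,-208.6),0.108)
s=grab_frame('side')
x0,x1,y0,y1,k=330,400,200,260,10
cv2.imwrite('pics/c28.png',np.clip(1.6*cv2.resize(s[y0:y1,x0:x1],None,fx=k,fy=k,interpolation=cv2.INTER_CUBIC),0,255).astype(np.uint8))
E
```

```text
pads X -4.5 Y -0.2 tcpz 0.3  F [0.8 2.9 8.9] T [ 0.5   0.23 -0.05] open 0.718 t 26.9
```

View pics/c28.png

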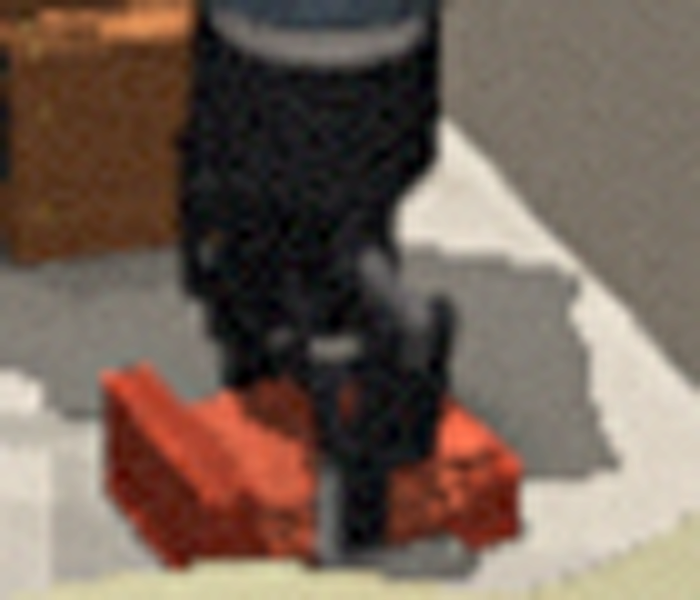

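Request:
arm_command:
  plan:
    - {"translation": [0,0,0.15],"twist": 0,"gripper": 0.6}
    - {"translation": [0,0,0.25],"twist": 0,"gripper": 0.6}
    - {"translation": [0,0,0.3],"twist": 0,"gripper": 0.6}
    - {"translation": [0,0,0.3],"twist": 0,"gripper": 0.6}
    - {"translation": [0,0,0.3],"twist": 0,"gripper": 0.6}

```text
clock: 27.42
eef_pos: [595.5, -209.2, -0.6]
tcp_rot: [-3.131, 0.0, 1.677]
contact_force: [-5.9, 4.0, 22.8]
opening: 0.719
```

```bash
python3 - <<'E'
from h import *
boxpos((599.5,-208.6),0.108)
s=grab_frame('side')
x0,x1,y0,y1,k=330,400,200,260,10
cv2.imwrite('pics/c29.png',np.clip(1.6*cv2.resize(s[y0:y1,x0:x1],None,fx=k,fy=k,interpolation=cv2.INTER_CUBIC),0,255).astype(np.uint8))
E
```

```text
pads X -4.0 Y -0.2 tcpz -0.6  F [-5.9  4.  22.8] T [0.69 1.29 0.03] open 0.719 t 27.4
```

View pics/c29.png

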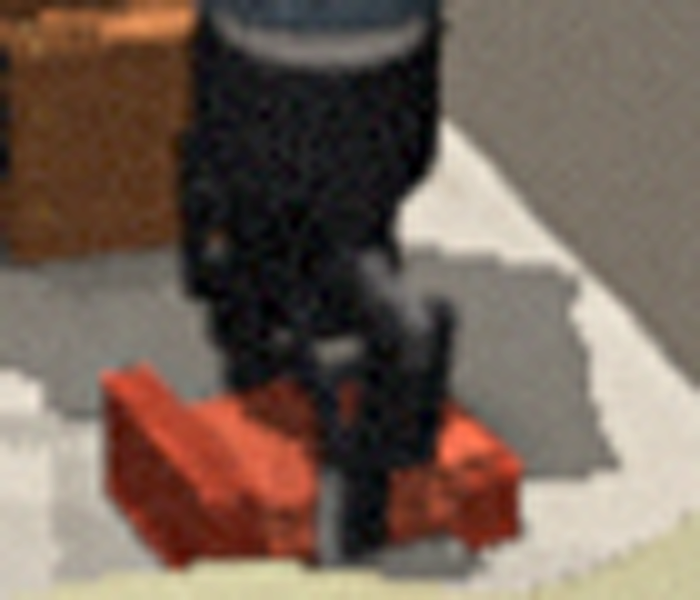

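Request:
arm_command:
  plan:
    - {"translation": [0,0,-0.1],"twist": 0,"gripper": 0.78}
    - {"translation": [0,0,-0.1],"twist": 0,"gripper": 0.78}
    - {"translation": [0,0,-0.1],"twist": 0,"gripper": 0.8}
    - {"translation": [0,0,-0.1],"twist": 0,"gripper": 0.8}
    - {"translation": [0,0,-0.1],"twist": 0,"gripper": 0.8}

```text
clock: 27.88
eef_pos: [595.4, -209.2, -0.0]
tcp_rot: [-3.131, -0.0, 1.677]
contact_force: [0.5, -0.1, -0.0]
opening: 0.803
```

Request:
arm_command:
  plan:
    - {"translation": [0,0,-1.5],"twist": 0,"gripper": 0.8}
    - {"translation": [0,0,-4],"twist": 0,"gripper": 0.8}
    - {"translation": [0,0,-7],"twist": 0,"gripper": 0.85}
    - {"translation": [0,0,-10],"twist": 0,"gripper": 0.85}
    - {"translation": [0,0,-13],"twist": 0,"gripper": 0.85}

```text
clock: 28.3
eef_pos: [596.4, -209.0, 130.8]
tcp_rot: [-3.13, -0.001, 1.677]
contact_force: [1.0, -0.4, 0.1]
opening: 0.852
```

```bash
python3 - <<'E'
from h import *
boxpos((599.5,-208.6),0.108)
s=grab_frame('side')
x0,x1,y0,y1,k=330,400,200,260,10
cv2.imwrite('pics/c30.png',np.clip(1.6*cv2.resize(s[y0:y1,x0:x1],None,fx=k,fy=k,interpolation=cv2.INTER_CUBIC),0,255).astype(np.uint8))
E
```

```text
pads X -3.1 Y -0.0 tcpz 130.8  F [ 1.  -0.4  0.1] T [-0.06 -0.04 -0.02] open 0.852 t 28.3
```

View pics/c30.png

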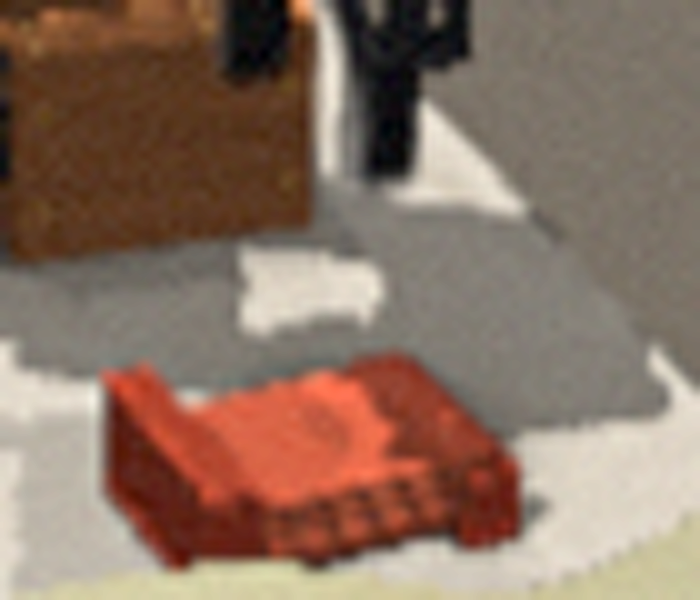

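```bash
python3 - <<'E'
from h import *
t=cv2.imread('pics/t15.png'); crect(t,252,292,205,250,(16,),'blue',thr=20)
t=grab_frame('top'); cv2.imwrite('pics/t31.png',t); crect(t,252,292,205,250,(16,),'blue',thr=20); crect(t,252,292,205,250,(16,),'blue',thr=28)
go(438.8,154.1,110,1.517)
E
```

```text
blue z 16 thr 20 ctr [446.7 154. ] size [63.2 89.9] ang 86.44Traceback (most recent call last):
  File "<stdin>", line 3, in <module>
  File "h.py", line 57, in crect
    c=max(cv2.findContours(b,cv2.RETR_EXTERNAL,cv2.CHAIN_APPROX_NONE)[0],key=cv2.contourArea)[:,0].astype(float)
      ~~~^^^^^^^^^^^^^^^^^^^^^^^^^^^^^^^^^^^^^^^^^^^^^^^^^^^^^^^^^^^^^^^^^^^^^^^^^^^^^^^^^^^^
ValueError: max() iterable argument is empty
```

```bash
python3 - <<'E'
from h import *
go(439.3,154.2,110,1.515)
E
```

```text
now [ 599.8 -210.1  134.9] yaw 1.677 j6 -2.011 open 0.847 t 28.4 -> tr cm [ 37.94 -12.08   2.41] twist 0.162
```

Request:
arm_command:
  plan:
    - {"translation": [3.8,-1.3,-1],"twist": 0.05,"gripper": 0.85}
    - {"translation": [7.6,-2.6,-1.5],"twist": 0.1,"gripper": 0.85}
    - {"translation": [11.4,-3.9,-1.5],"twist": 0.16,"gripper": 0.85}
    - {"translation": [15.2,-5.2,-1.5],"twist": 0.16,"gripper": 0.85}
    - {"translation": [19,-6.5,-1.5],"twist": 0.16,"gripper": 0.85}

```text
clock: 28.82
eef_pos: [513.6, -26.8, 148.8]
tcp_rot: [-3.138, 0.004, 1.516]
contact_force: [0.3, -0.2, 0.0]
opening: 0.849
```

```bash
python3 - <<'E'
from h import *
go(439.3,154.2,110,1.515)
E
```

```text
now [513.6 -26.8 148.8] yaw 1.516 j6 -1.566 open 0.849 t 28.82 -> tr cm [17.68 -8.4   3.85] twist 0.001
```

Request:
arm_command:
  plan:
    - {"translation": [3.6,-1.7,0],"twist": 0,"gripper": 0.85}
    - {"translation": [7.2,-3.4,0],"twist": 0,"gripper": 0.85}
    - {"translation": [10.8,-5.1,0],"twist": 0,"gripper": 0.85}
    - {"translation": [14.4,-6.8,1],"twist": 0,"gripper": 0.85}
    - {"translation": [17.7,-8.4,3],"twist": 0,"gripper": 0.85}

```text
clock: 29.23
eef_pos: [439.6, 156.5, 119.4]
tcp_rot: [-3.141, 0.002, 1.516]
contact_force: [1.2, 1.0, -0.5]
opening: 0.852
```

```bash
python3 - <<'E'
from h import *
t=grab_frame('top'); cv2.imwrite('pics/t32.png',t)
go(439.3,154.2,40,1.515)
k=9;x0,x1,y0,y1=345,400,150,205
cv2.imwrite('pics/c32.png',np.clip(1.5*cv2.resize(t[y0:y1,x0:x1],None,fx=k,fy=k,interpolation=cv2.INTER_CUBIC),0,255).astype(np.uint8))
E
```

```text
now [434.8 159.8 115.1] yaw 1.5168 j6 -1.168 open 0.85 t 29.28 -> tr cm [-0.51  0.53  7.51] twist 0.0018
```

View pics/c32.png

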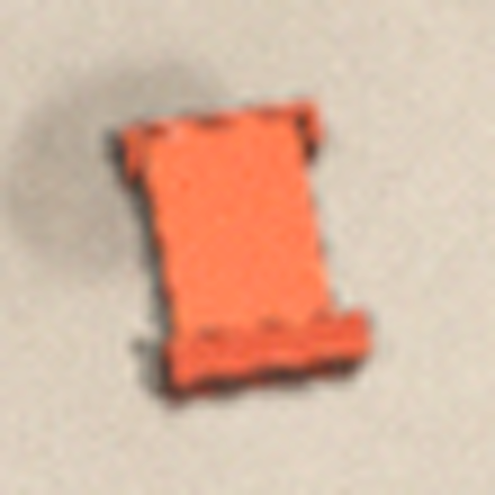

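Request:
arm_command:
  plan:
    - {"translation": [-0.5,0.5,2],"twist": 0,"gripper": 0.85}
    - {"translation": [-0.5,0.5,5],"twist": 0,"gripper": 0.85}
    - {"translation": [-0.5,0.5,8],"twist": 0,"gripper": 0.85}
    - {"translation": [-0.5,0.5,10],"twist": 0,"gripper": 0.85}
    - {"translation": [-0.5,0.5,10.5],"twist": 0,"gripper": 0.85}

```text
clock: 29.7
eef_pos: [436.1, 153.4, 6.8]
tcp_rot: [-3.129, 0.005, 1.517]
contact_force: [-0.1, -0.9, 0.0]
opening: 0.849
```

```bash
python3 - <<'E'
from h import *
go(439.3,154.2,-3,1.515)
s=grab_frame('side'); t=grab_frame('top')
a=cv2.resize(s[170:240,250:330],None,fx=5,fy=5,interpolation=cv2.INTER_CUBIC)
b=cv2.resize(t[190:260,230:310],None,fx=5,fy=5,interpolation=cv2.INTER_CUBIC)
cv2.imwrite('pics/c33.png',np.clip(np.hstack([a,b])*1.5,0,255).astype(np.uint8))
E
```

```text
now [436.1 153.4   6.8] yaw 1.517 j6 -1.182 open 0.849 t 29.7 -> tr cm [0.1  0.32 0.97] twist 0.002
```

View pics/c33.png

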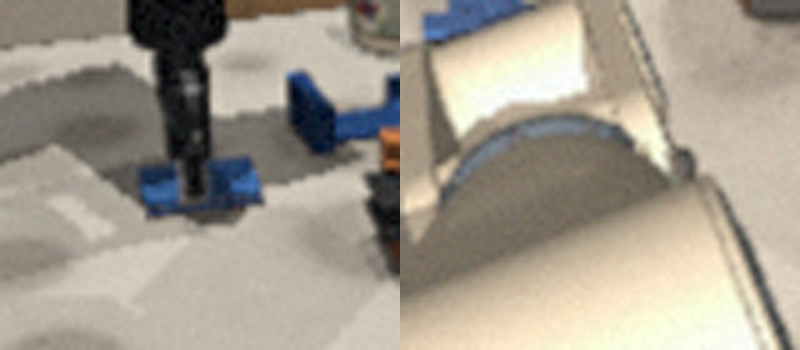

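Request:
arm_command:
  plan:
    - {"translation": [0.1,0.3,0.4],"twist": 0,"gripper": 0.82}
    - {"translation": [0.1,0.3,0.8],"twist": 0,"gripper": 0.8}
    - {"translation": [0.1,0.3,1],"twist": 0,"gripper": 0.8}
    - {"translation": [0.1,0.3,1.05],"twist": 0,"gripper": 0.8}
    - {"translation": [0.1,0.3,1.05],"twist": 0,"gripper": 0.8}

```text
clock: 30.22
eef_pos: [440.8, 154.7, -1.3]
tcp_rot: [-3.132, 0.004, 1.517]
contact_force: [-0.6, -0.3, -0.5]
opening: 0.798
```

Request:
arm_command:
  plan:
    - {"translation": [0,0,0],"twist": 0,"gripper": 0.6}
    - {"translation": [0,0,0],"twist": 0,"gripper": 0.6}
    - {"translation": [0,0,0],"twist": 0,"gripper": 0.6}
    - {"translation": [0,0,0],"twist": 0,"gripper": 0.6}
    - {"translation": [0,0,0],"twist": 0,"gripper": 0.6}
  squeeze: 40

```text
clock: 30.63
eef_pos: [440.9, 154.7, -0.8]
tcp_rot: [-3.132, 0.004, 1.517]
contact_force: [-1.5, 0.1, 8.1]
opening: 0.712
```

Request:
arm_command:
  plan:
    - {"translation": [0,0,0],"twist": 0,"gripper": 0.78}
    - {"translation": [0,0,0.1],"twist": 0,"gripper": 0.78}
    - {"translation": [0,0,0.3],"twist": 0,"gripper": 0.78}
    - {"translation": [0,0,0.4],"twist": 0,"gripper": 0.78}
    - {"translation": [0,0,0.4],"twist": 0,"gripper": 0.78}

```text
clock: 31.05
eef_pos: [440.7, 154.6, -5.1]
tcp_rot: [-3.132, 0.004, 1.517]
contact_force: [0.4, -0.3, 1.2]
opening: 0.778
```

Request:
arm_command:
  plan:
    - {"translation": [0,0,0.05],"twist": 0,"gripper": 0.6}
    - {"translation": [0,0,0.05],"twist": 0,"gripper": 0.6}
    - {"translation": [0,0,0.05],"twist": 0,"gripper": 0.6}
    - {"translation": [0,0,0.05],"twist": 0,"gripper": 0.6}
    - {"translation": [0,0,0.05],"twist": 0,"gripper": 0.6}

```text
clock: 31.47
eef_pos: [440.7, 154.7, -5.1]
tcp_rot: [-3.132, 0.004, 1.517]
contact_force: [-2.0, -1.3, 9.6]
opening: 0.715
```

Request:
arm_command:
  plan:
    - {"translation": [0,0,-1],"twist": 0,"gripper": 0.6}
    - {"translation": [0,0,-3],"twist": 0,"gripper": 0.6}
    - {"translation": [0,0,-6],"twist": 0,"gripper": 0.6}
    - {"translation": [0,0,-9],"twist": 0,"gripper": 0.6}
    - {"translation": [0,0,-11],"twist": 0,"gripper": 0.6}

```text
clock: 31.88
eef_pos: [442.3, 155.2, 107.5]
tcp_rot: [-3.133, 0.003, 1.517]
contact_force: [0.9, 0.1, -1.6]
opening: 0.712
```

```bash
python3 - <<'E'
from h import *
print(sense()['contact_force'])
s=grab_frame('side')
cv2.imwrite('pics/c34.png',np.clip(1.5*cv2.resize(s[150:230,250:350],None,fx=7,fy=7,interpolation=cv2.INTER_CUBIC),0,255).astype(np.uint8))
go(606.4,237.4,100,1.625)
E
```

```text
[ 0.88624871  0.14794982 -1.56797936]
now [444.1 155.9 110.2] yaw 1.5166 j6 -1.183 open 0.717 t 31.93 -> tr cm [ 9.02 15.77  0.94] twist -0.1084
```

View pics/c34.png

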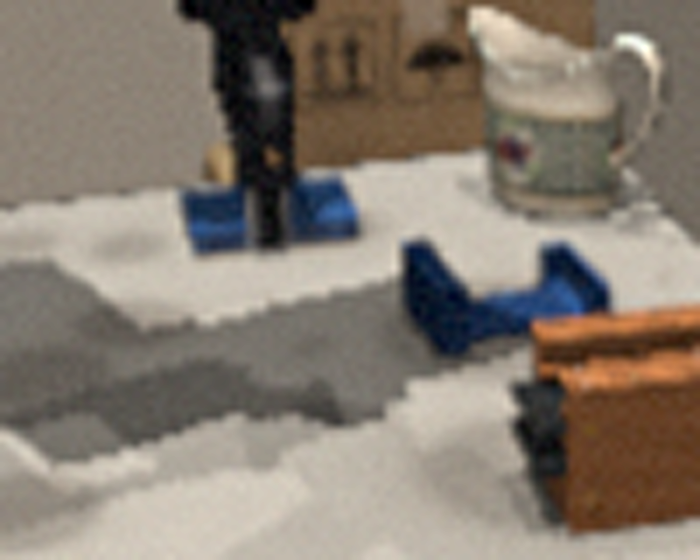

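Request:
arm_command:
  plan:
    - {"translation": [1.9,3.3,0],"twist": -0.05,"gripper": 0.6}
    - {"translation": [3.8,6.6,0],"twist": -0.1,"gripper": 0.6}
    - {"translation": [5.7,9.9,0.3],"twist": -0.108,"gripper": 0.6}
    - {"translation": [7.6,13.2,0.6],"twist": -0.108,"gripper": 0.6}
    - {"translation": [9,15.8,1],"twist": -0.108,"gripper": 0.6}

```text
clock: 32.35
eef_pos: [609.1, 238.5, 99.6]
tcp_rot: [-3.139, 0.0, 1.625]
contact_force: [0.2, 0.2, -0.2]
opening: 0.714
```

```bash
python3 - <<'E'
from h import *
go(606.4,237.4,60,1.625)
s=grab_frame('side'); cv2.imwrite('pics/s35.png',s)
x0,x1,y0,y1,k=285,350,150,205,11
o=cv2.resize(s[y0:y1,x0:x1],None,fx=k,fy=k,interpolation=cv2.INTER_CUBIC); o=np.clip(o*1.7,0,255).astype(np.uint8)
yaw=0.054;u=np.array([np.cos(yaw),np.sin(yaw)]);v=np.array([-u[1],u[0]]);c=np.array([600,237.1])
def pt(a,b,z,col):
    w=c+u*a+v*b; q=proj('side',[[w[0],w[1],z]])[0]; q=((q-[x0,y0]+.5)*k-.5); cv2.circle(o,(int(q[0]),int(q[1])),3,col,-1)
e=sense()['eef_pos']; d=e[:2]-c; X=d@u; Y=d@v; zb=e[2]+5.1; print('pads at box',X,Y,'bottom',zb)
for a in(X+5.6-45,X+5.6+45):
    for b in(-31,31):
        for z in(zb,zb+16): pt(a,Y+b,z,(0,255,0))
for a,z in((-54,44),(54,28),(-37,44),(-54,0)):
    for b in(-39,39): pt(a,b,z,(0,255,255))
cv2.imwrite('pics/c35.png',o)
E
```

```text
now [609.1 238.5  99.6] yaw 1.6249 j6 -1.254 open 0.714 t 32.35 -> tr cm [-0.1  -0.27  3.96] twist -0.0001
pads at box 13.5768522723948 2.662391858336176 bottom 104.19062996261111
```

View pics/c35.png

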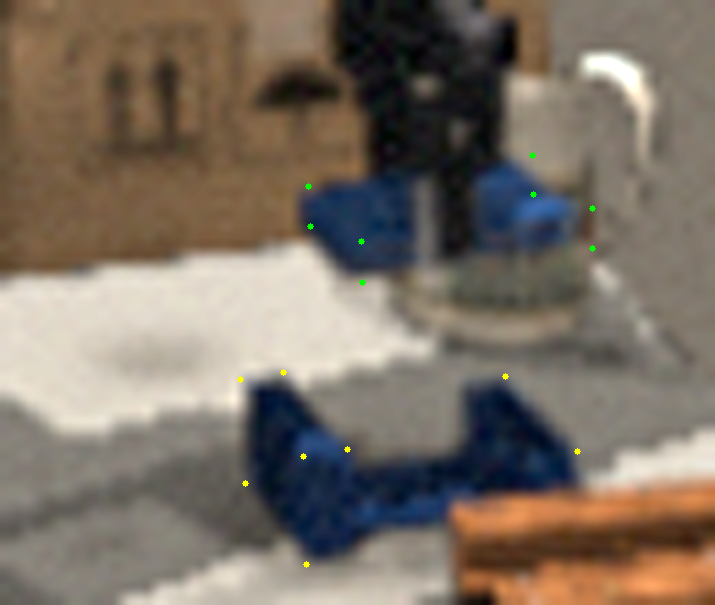

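```bash
python3 - <<'E'
from h import *
go(606.4,237.4,60,1.625); boxpos((600,237.1),0.054)
E
```

```text
now [613.4 240.5  99.1] yaw 1.625 j6 -1.254 open 0.719 t 32.4 -> tr cm [-0.27 -0.72  3.91] twist -0.0
pads X 13.6 Y 2.7 tcpz 99.1  F [ 4.6  2.2 -0.1] T [ 0.11 -0.15 -0.01] open 0.719 t 32.4
```

Request:
arm_command:
  plan:
    - {"translation": [-0.3,-0.7,0],"twist": 0,"gripper": 0.6}
    - {"translation": [-0.3,-0.7,2],"twist": 0,"gripper": 0.6}
    - {"translation": [-0.3,-0.7,4],"twist": 0,"gripper": 0.6}
    - {"translation": [-0.3,-0.7,5],"twist": 0,"gripper": 0.6}
    - {"translation": [-0.3,-0.7,5],"twist": 0,"gripper": 0.6}
  squeeze: 30

```text
clock: 32.82
eef_pos: [603.9, 236.0, 46.5]
tcp_rot: [-3.138, 0.001, 1.625]
contact_force: [-0.9, 1.0, -0.7]
opening: 0.711
```

```bash
python3 - <<'E'
from h import *
s=grab_frame('side')
boxpos((600,237.1),0.054); go(606.4,237.4,26,1.625)
x0,x1,y0,y1,k=285,350,150,205,11
cv2.imwrite('pics/c36.png',np.clip(1.8*cv2.resize(s[y0:y1,x0:x1],None,fx=k,fy=k,interpolation=cv2.INTER_CUBIC),0,255).astype(np.uint8))
E
```

```text
pads X 4.9 Y -1.0 tcpz 48.0  F [ 0.3 -1.2 -0.1] T [-0.01  0.03  0.04] open 0.718 t 32.9
now [605.  236.4  48. ] yaw 1.6249 j6 -1.255 open 0.718 t 32.87 -> tr cm [0.09 0.15 2.2 ] twist -0.0001
```

View pics/c36.png

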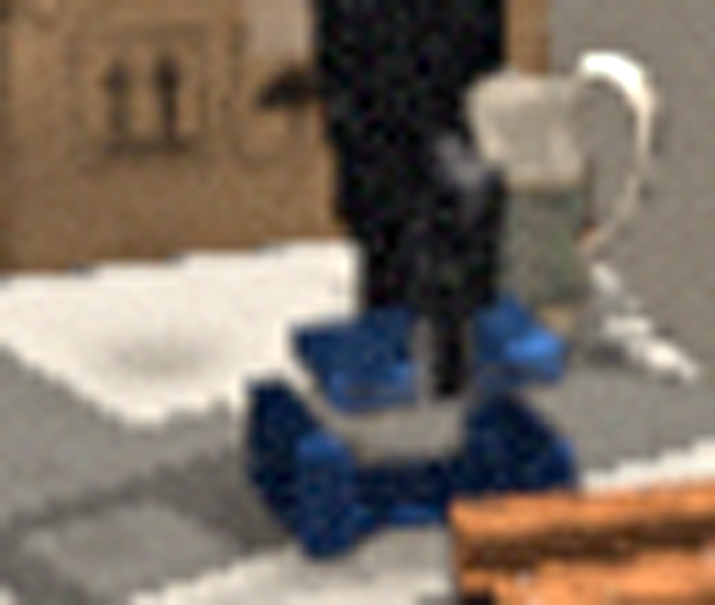

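Request:
arm_command:
  plan:
    - {"translation": [0.1,0.15,0.5],"twist": 0,"gripper": 0.6}
    - {"translation": [0.1,0.15,1.2],"twist": 0,"gripper": 0.6}
    - {"translation": [0.1,0.15,1.8],"twist": 0,"gripper": 0.6}
    - {"translation": [0.1,0.15,2.1],"twist": 0,"gripper": 0.6}
    - {"translation": [0.1,0.15,2.1],"twist": 0,"gripper": 0.6}

```text
clock: 33.28
eef_pos: [605.9, 237.3, 26.3]
tcp_rot: [-3.139, 0.0, 1.625]
contact_force: [-0.4, 0.4, -0.8]
opening: 0.716
```

```bash
python3 - <<'E'
from h import *
s=grab_frame('side')
boxpos((600,237.1),0.054); go(606.4,237.4,22,1.625)
x0,x1,y0,y1,k=285,350,150,205,11
cv2.imwrite('pics/c37.png',np.clip(1.8*cv2.resize(s[y0:y1,x0:x1],None,fx=k,fy=k,interpolation=cv2.INTER_CUBIC),0,255).astype(np.uint8))
E
```

```text
pads X 6.1 Y -0.0 tcpz 26.7  F [ 0.1 -0.2 -1.2] T [-0.01  0.    0.01] open 0.717 t 33.3
now [606.1 237.4  26.7] yaw 1.6249 j6 -1.255 open 0.717 t 33.33 -> tr cm [0.   0.03 0.47] twist -0.0001
```

View pics/c37.png

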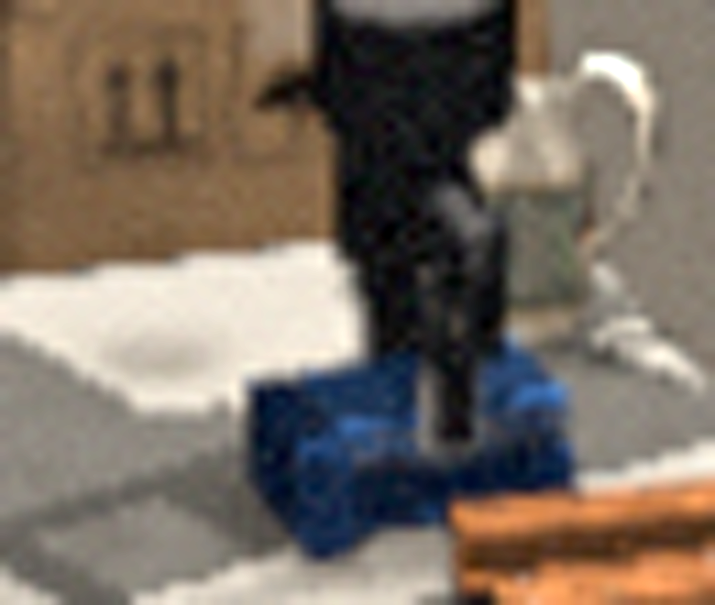

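Request:
arm_command:
  plan:
    - {"translation": [0,0,0.2],"twist": 0,"gripper": 0.6}
    - {"translation": [0,0,0.4],"twist": 0,"gripper": 0.6}
    - {"translation": [0,0,0.6],"twist": 0,"gripper": 0.6}
    - {"translation": [0,0,0.75],"twist": 0,"gripper": 0.6}
    - {"translation": [0,0,0.8],"twist": 0,"gripper": 0.6}

```text
clock: 33.75
eef_pos: [606.0, 237.5, 19.3]
tcp_rot: [-3.139, 0.0, 1.625]
contact_force: [-5.4, 0.0, 7.8]
opening: 0.717
```

```bash
python3 - <<'E'
from h import *
boxpos((600,237.1),0.054)
E
```

```text
pads X 6.0 Y 0.1 tcpz 19.3  F [-5.4  0.   7.8] T [-0.18  0.39 -0.15] open 0.717 t 33.8
```

Same signature as the red pile; continue tilting.

Request:
arm_command:
  plan:
    - {"translation": [0,0,0.15],"twist": 0,"gripper": 0.6}
    - {"translation": [0,0,0.3],"twist": 0,"gripper": 0.6}
    - {"translation": [0,0,0.45],"twist": 0,"gripper": 0.6}
    - {"translation": [0,0,0.6],"twist": 0,"gripper": 0.6}
    - {"translation": [0,0,0.6],"twist": 0,"gripper": 0.6}

```text
clock: 34.17
eef_pos: [605.7, 237.4, 13.8]
tcp_rot: [-3.139, 0.0, 1.625]
contact_force: [-3.6, -1.6, 7.0]
opening: 0.714
```

```bash
python3 - <<'E'
from h import *
s=grab_frame('side')
boxpos((600,237.1),0.054)
x0,x1,y0,y1,k=285,350,150,205,11
cv2.imwrite('pics/c38.png',np.clip(1.8*cv2.resize(s[y0:y1,x0:x1],None,fx=k,fy=k,interpolation=cv2.INTER_CUBIC),0,255).astype(np.uint8))
E
```

```text
pads X 5.7 Y 0.1 tcpz 13.8  F [-4.2 -1.2  6.5] T [-0.14  0.32 -0.03] open 0.718 t 34.2
```

View pics/c38.png

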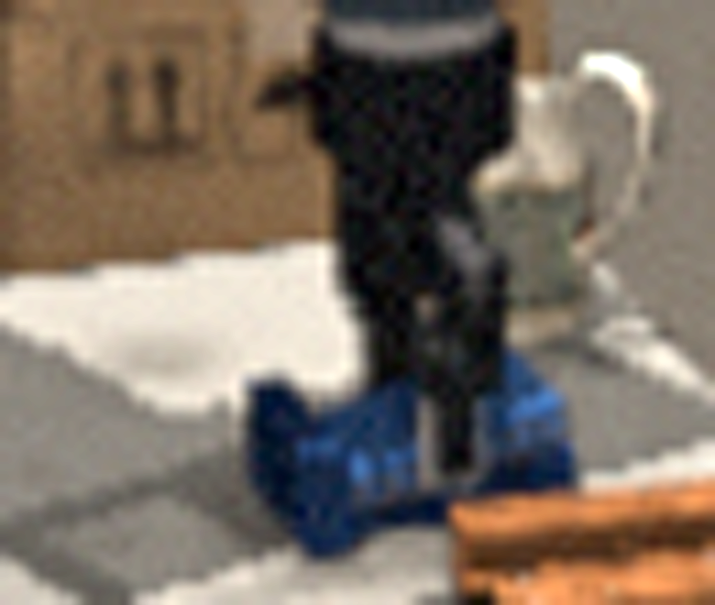

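Request:
arm_command:
  plan:
    - {"translation": [0,0,0.15],"twist": 0,"gripper": 0.6}
    - {"translation": [0,0,0.3],"twist": 0,"gripper": 0.6}
    - {"translation": [0,0,0.3],"twist": 0,"gripper": 0.6}
    - {"translation": [0,0,0.3],"twist": 0,"gripper": 0.6}
    - {"translation": [0,0,0.3],"twist": 0,"gripper": 0.6}

```text
clock: 34.63
eef_pos: [605.6, 237.5, 11.5]
tcp_rot: [-3.139, 0.0, 1.625]
contact_force: [-4.4, -1.4, 7.0]
opening: 0.717
```

Request:
arm_command:
  plan:
    - {"translation": [0,-0.3,0],"twist": 0,"gripper": 0.6}
    - {"translation": [0,-0.6,0],"twist": 0,"gripper": 0.6}
    - {"translation": [0,-0.9,0],"twist": 0,"gripper": 0.6}
    - {"translation": [0,-1.1,0],"twist": 0,"gripper": 0.6}
    - {"translation": [0,-1.1,0],"twist": 0,"gripper": 0.6}

```text
clock: 35.05
eef_pos: [593.8, 236.8, 11.3]
tcp_rot: [-3.138, 0.0, 1.625]
contact_force: [0.4, -0.4, -1.5]
opening: 0.71
```

```bash
python3 - <<'E'
from h import *
s=grab_frame('side')
boxpos((600,237.1),0.054)
x0,x1,y0,y1,k=285,350,150,205,11
cv2.imwrite('pics/c39.png',np.clip(1.8*cv2.resize(s[y0:y1,x0:x1],None,fx=k,fy=k,interpolation=cv2.INTER_CUBIC),0,255).astype(np.uint8))
E
```

```text
pads X -5.8 Y 0.0 tcpz 11.4  F [ 0.4 -0.6 -1. ] T [-0.06 -0.03  0.02] open 0.718 t 35.1
```

View pics/c39.png

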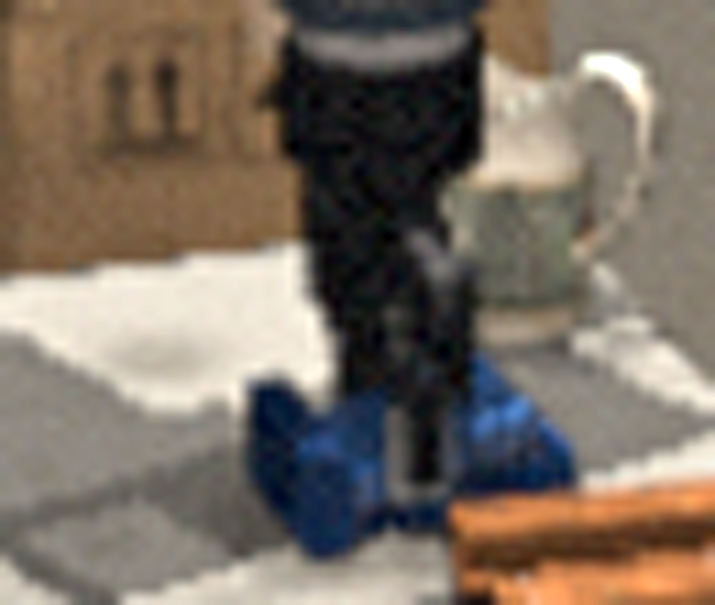

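Request:
arm_command:
  plan:
    - {"translation": [0,0,0.15],"twist": 0,"gripper": 0.6}
    - {"translation": [0,0,0.3],"twist": 0,"gripper": 0.6}
    - {"translation": [0,0,0.45],"twist": 0,"gripper": 0.6}
    - {"translation": [0,0,0.5],"twist": 0,"gripper": 0.6}
    - {"translation": [0,0,0.5],"twist": 0,"gripper": 0.6}

```text
clock: 35.52
eef_pos: [595.1, 237.0, 7.2]
tcp_rot: [-3.14, -0.0, 1.625]
contact_force: [0.0, -1.1, 7.0]
opening: 0.719
```

```bash
python3 - <<'E'
from h import *
boxpos((600,237.1),0.054)
E
```

```text
pads X -4.9 Y 0.2 tcpz 7.2  F [ 0.  -1.1  7. ] T [-0.16  0.37 -0.03] open 0.719 t 35.5
```

Request:
arm_command:
  plan:
    - {"translation": [0,-0.05,0.15],"twist": 0,"gripper": 0.6}
    - {"translation": [0,-0.1,0.3],"twist": 0,"gripper": 0.6}
    - {"translation": [0,-0.1,0.45],"twist": 0,"gripper": 0.6}
    - {"translation": [0,-0.1,0.5],"twist": 0,"gripper": 0.6}
    - {"translation": [0,-0.1,0.5],"twist": 0,"gripper": 0.6}

```text
clock: 35.93
eef_pos: [596.4, 237.3, 3.6]
tcp_rot: [3.14, -0.001, 1.625]
contact_force: [2.8, -2.5, 8.6]
opening: 0.717
```

```bash
python3 - <<'E'
from h import *
s=grab_frame('side')
boxpos((600,237.1),0.054)
x0,x1,y0,y1,k=285,350,150,205,11
cv2.imwrite('pics/c40.png',np.clip(1.8*cv2.resize(s[y0:y1,x0:x1],None,fx=k,fy=k,interpolation=cv2.INTER_CUBIC),0,255).astype(np.uint8))
E
```

```text
pads X -3.6 Y 0.4 tcpz 3.6  F [ 3.6 -2.1  9.4] T [-0.35 -0.09  0.01] open 0.715 t 36.0
```

View pics/c40.png

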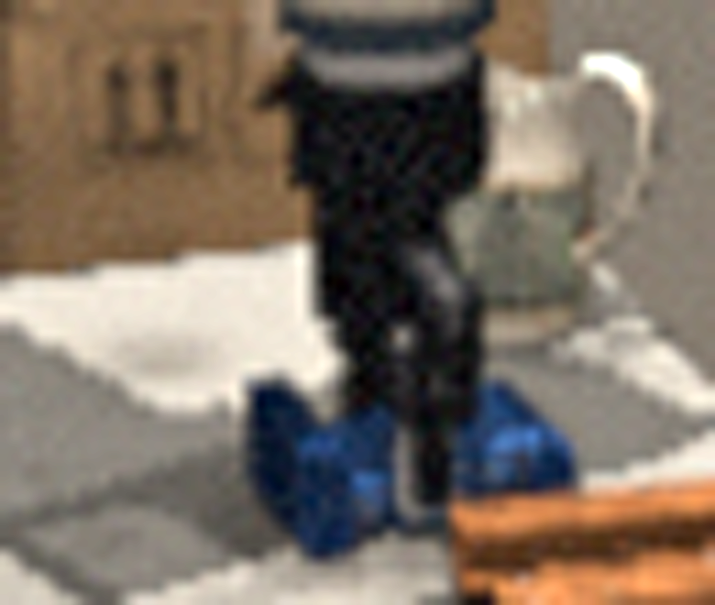

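Request:
arm_command:
  plan:
    - {"translation": [0,0.05,0.15],"twist": 0,"gripper": 0.6}
    - {"translation": [0,0.05,0.3],"twist": 0,"gripper": 0.6}
    - {"translation": [0,0.05,0.4],"twist": 0,"gripper": 0.6}
    - {"translation": [0,0.05,0.4],"twist": 0,"gripper": 0.6}
    - {"translation": [0,0.05,0.4],"twist": 0,"gripper": 0.6}

```text
clock: 36.4
eef_pos: [598.3, 237.5, 0.7]
tcp_rot: [3.137, -0.001, 1.625]
contact_force: [0.4, -1.7, 8.1]
opening: 0.712
```

```bash
python3 - <<'E'
from h import *
boxpos((600,237.1),0.054)
E
```

```text
pads X -1.7 Y 0.5 tcpz 0.7  F [ 0.4 -1.7  8.1] T [-0.36  0.19  0.03] open 0.712 t 36.4
```

Request:
arm_command:
  plan:
    - {"translation": [0,-0.1,0.05],"twist": 0,"gripper": 0.6}
    - {"translation": [0,-0.2,0.1],"twist": 0,"gripper": 0.6}
    - {"translation": [0,-0.2,0.2],"twist": 0,"gripper": 0.6}
    - {"translation": [0,-0.2,0.3],"twist": 0,"gripper": 0.6}
    - {"translation": [0,-0.2,0.3],"twist": 0,"gripper": 0.6}

```text
clock: 36.82
eef_pos: [598.5, 237.7, -0.6]
tcp_rot: [3.133, -0.002, 1.625]
contact_force: [1.9, -1.8, 11.5]
opening: 0.719
```

```bash
python3 - <<'E'
from h import *
s=grab_frame('side')
boxpos((600,237.1),0.054)
x0,x1,y0,y1,k=285,350,150,205,11
cv2.imwrite('pics/c41.png',np.clip(1.8*cv2.resize(s[y0:y1,x0:x1],None,fx=k,fy=k,interpolation=cv2.INTER_CUBIC),0,255).astype(np.uint8))
E
```

```text
pads X -1.4 Y 0.6 tcpz -0.6  F [ 2.5 -1.3 11.8] T [-0.43  0.05  0.05] open 0.717 t 36.9
```

View pics/c41.png

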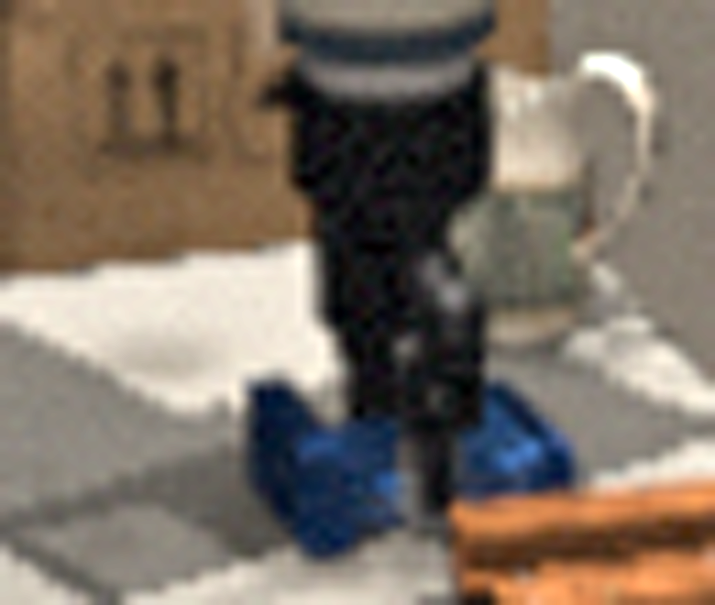

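Request:
arm_command:
  plan:
    - {"translation": [0,0,0.1],"twist": 0,"gripper": 0.6}
    - {"translation": [0,0,0.2],"twist": 0,"gripper": 0.6}
    - {"translation": [0,0,0.3],"twist": 0,"gripper": 0.6}
    - {"translation": [0,0,0.3],"twist": 0,"gripper": 0.6}
    - {"translation": [0,0,0.3],"twist": 0,"gripper": 0.6}

```text
clock: 37.28
eef_pos: [599.1, 237.7, -1.2]
tcp_rot: [3.133, -0.002, 1.625]
contact_force: [-6.6, -3.9, 25.7]
opening: 0.714
```

```bash
python3 - <<'E'
from h import *
boxpos((600,237.1),0.054)
E
```

```text
pads X -0.8 Y 0.6 tcpz -1.2  F [-6.6 -3.9 25.7] T [-0.78  1.36 -0.1 ] open 0.714 t 37.3
```

Request:
arm_command:
  plan:
    - {"translation": [0,0,-0.1],"twist": 0,"gripper": 0.78}
    - {"translation": [0,0,-0.1],"twist": 0,"gripper": 0.78}
    - {"translation": [0,0,-0.1],"twist": 0,"gripper": 0.8}
    - {"translation": [0,0,-0.1],"twist": 0,"gripper": 0.8}
    - {"translation": [0,0,-0.1],"twist": 0,"gripper": 0.8}

```text
clock: 37.7
eef_pos: [598.9, 237.6, -0.6]
tcp_rot: [3.133, -0.002, 1.625]
contact_force: [-0.1, -0.5, 0.6]
opening: 0.797
```

Request:
arm_command:
  plan:
    - {"translation": [0,0,-1.5],"twist": 0,"gripper": 0.8}
    - {"translation": [0,0,-4],"twist": 0,"gripper": 0.8}
    - {"translation": [0,0,-7],"twist": 0,"gripper": 0.85}
    - {"translation": [0,0,-10],"twist": 0,"gripper": 0.85}
    - {"translation": [0,0,-13],"twist": 0,"gripper": 0.85}

```text
clock: 38.12
eef_pos: [597.6, 237.2, 131.4]
tcp_rot: [3.133, -0.002, 1.625]
contact_force: [1.0, 0.1, -0.6]
opening: 0.852
```

Request:
arm_command:
  plan:
    - {"translation": [0,-4,0],"twist": 0,"gripper": 0.85}
    - {"translation": [0,-8,0],"twist": 0,"gripper": 0.85}
    - {"translation": [0,-12,0],"twist": 0,"gripper": 0.85}
    - {"translation": [0,-16,0],"twist": 0,"gripper": 0.85}
    - {"translation": [0,-20,-1],"twist": 0,"gripper": 0.85}

```text
clock: 38.53
eef_pos: [395.1, 225.5, 139.3]
tcp_rot: [3.135, -0.001, 1.625]
contact_force: [-0.5, 1.2, 0.8]
opening: 0.851
```

```bash
python3 - <<'E'
from h import *
s=grab_frame('side');t=grab_frame('top'); cv2.imwrite('pics/t42.png',t); cv2.imwrite('pics/s42.png',s)
go(600,237,100)
x0,x1,y0,y1,k=285,350,150,205,11
cv2.imwrite('pics/c42.png',np.clip(1.8*cv2.resize(s[y0:y1,x0:x1],None,fx=k,fy=k,interpolation=cv2.INTER_CUBIC),0,255).astype(np.uint8))
cv2.imwrite('pics/c42t.png',np.clip(1.4*cv2.resize(t[140:300,170:470],None,fx=2.6,fy=2.6,interpolation=cv2.INTER_CUBIC),0,255).astype(np.uint8))
E
```

```text
now [392.  224.9 140.5] yaw 1.6263 j6 -1.106 open 0.854 t 38.63 -> tr cm [ 0.05 20.81  4.15] twist 0
```

View pics/c42.png

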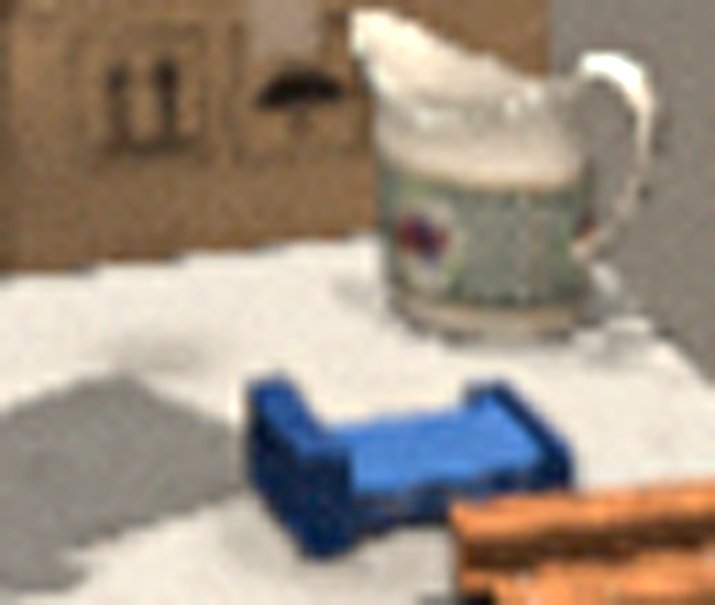

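View pics/c42t.png

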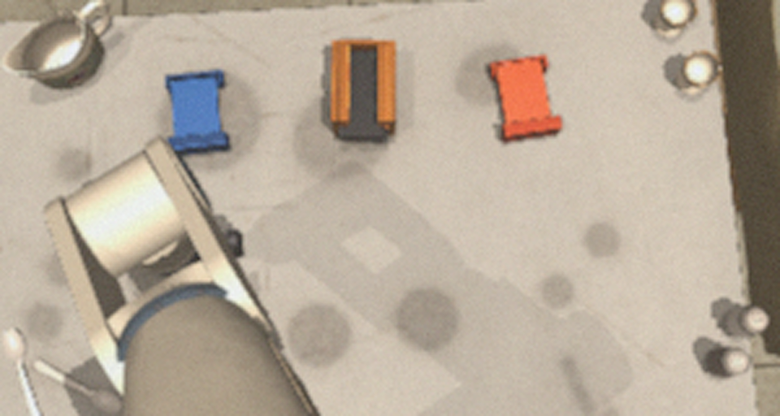

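```bash
python3 - <<'E'
from h import *
s=cv2.imread('pics/s42.png');t=cv2.imread('pics/t42.png')
f=lambda im,x0,x1,y0,y1:np.clip(1.5*cv2.resize(im[y0:y1,x0:x1],(395,330),interpolation=cv2.INTER_CUBIC),0,255).astype(np.uint8)
cv2.imwrite('pics/c43.png',np.hstack([f(s,325,397,205,265),f(s,305,377,175,235)]))
cv2.imwrite('pics/c44.png',np.hstack([f(t,340,412,150,210),f(t,210,282,155,215)]))
E
```

```text
(no output)
```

View pics/c43.png

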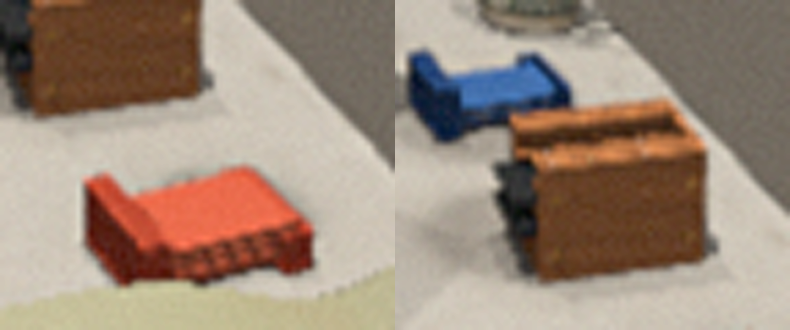

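View pics/c44.png

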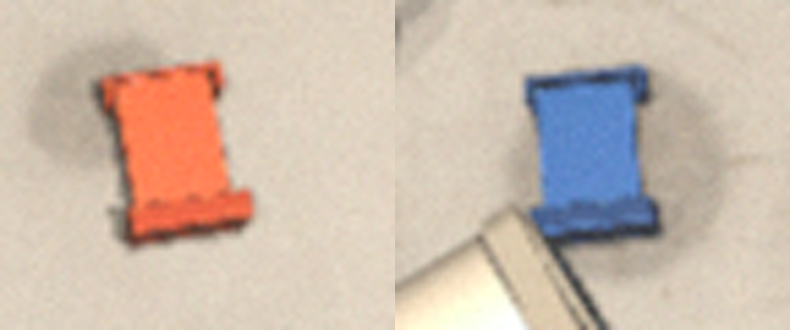

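```bash
python3 - <<'E'
from h import *
s=cv2.imread('pics/s42.png')
x0,x1,y0,y1,k=338,388,228,262,15
o=np.clip(1.6*cv2.resize(s[y0:y1,x0:x1],None,fx=k,fy=k,interpolation=cv2.INTER_CUBIC),0,255).astype(np.uint8)
yaw=0.108;u=np.array([np.cos(yaw),np.sin(yaw)]);v=np.array([-u[1],u[0]]);c=np.array([599.5,-208.6])
def pt(a,b,z,col):
    w=c+u*a+v*b; q=proj('side',[[w[0],w[1],z]])[0]; q=((q-[x0,y0]+.5)*k-.5); cv2.circle(o,(int(q[0]),int(q[1])),3,col,-1)
for a in(-37,2.5,47.5):
    for z in(6,14,22,30): pt(a,-31,z,(0,255,0))
pt(47.5,31,30,(0,255,0))
for a,z in((-54,44),(54,28),(-37,44)):
    for b in(-39,39): pt(a,b,z,(0,255,255))
cv2.imwrite('pics/c45.png',o)
E
```

View pics/c45.png

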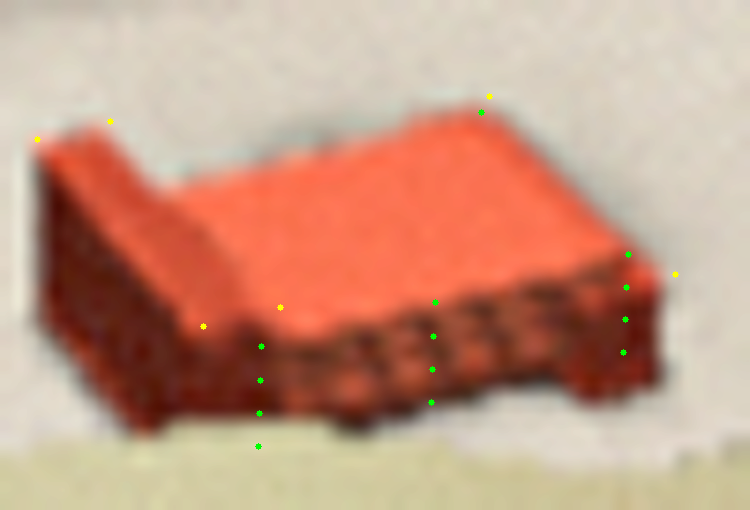

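```bash
python3 - <<'E'
from h import *
print(sense()['contact_force'],sense()['clock']); print(job.sign_off())
E
```

```text
[-0.13832342 -0.58223373  1.30463659] 38.6333
the job is handed in; nothing more can be done
None
```

The job is handed in after 38.6 s of robot time, and my last checks showed everything put away; the sign-off gave no verdict.

- **Slates:** There were two on the bench. They went into slots 1 and 2, bottom one first. Each was pushed home until the arm stopped at the same place (x = 535.1 mm) against a steady 10–15 N. The pictures show no gap at the back wall.
- **Red coasters:** Three, carried as one pile. I tilted them by resting the far end on the low wall of the box, slid them under the lip and laid them down. The end caught the low wall once while lowering; I backed off 3 mm and it went in. In the last side view the top edges match a flat pile to about a degree.
- **Blue coasters:** Two, put away the same way. The last pictures show them lying level in the box under the lip; I judged this by eye, without the edge check I did on the red pile.
- **Egg cups:** Not touched.

**Measurement disagreement:** The two cameras disagreed by up to about 4 mm along x at the rack and boxes. I settled it from where things touched and from pictures of the held pieces beside the rack and boxes.

The highest contact force I read was about 26 N, while pressing the blue pile flat. I saw no slate get knocked aside during the run.

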